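# Pack the lunch carrier and lock it with its rod

### The arm

A 6-joint arm with a two-finger parallel gripper is mounted at the origin on a cart in front of the work surface, level with it; the furniture and walls round the work are solid. World frame = base frame: x ahead of the robot, y to its left, z up, the work surface at z = 0. Lengths are in m, angles in rad, forces in N, time in s.
With the tool pointing down it reaches from about 0.275 to 0.725 m from the base axis. Payload 15.9 kg.
Tool frame: the origin (TCP) lies midway between the tips of the shut fingers; the grasp point (between the pads) lies 19 mm behind it; z points along the fingers, y is the direction in which the jaws open and shut (so a half turn about z gives the same grasp; the last joint's range is limited). The gripper opens to 85 mm and grips with 20 to 120 N. Pads are 22 mm wide; open, the fingers measure 114 mm over their backs; the gripper's body (76 mm by 85 mm) begins 54 mm behind the grasp point. The pads swing forward as they close: fully open they stand 13 mm farther back than shut.
Start: joints at [1.151, 0.213, -0.034, 1.323, 0, 1.571], TCP at [0.204, 0.457, 0.231] pointing down, gripper open.
Joint ranges: [-2.98, 2.98], [-0.74, 1.72], [-1.14, 1.35], [-2.1, 2.04], [-1.57, 1.44], [-3.14, 3.14]. Speed limits (rad/s): [1.89, 1.89, 2.39, 2.57, 3.14, 3.14].

### API

Orientations are given as a unit quaternion [x, y, z, w].
In Python, from cell import telemetry, viewer, arm gives the robot as it stands.
- The arm moves only by the shell command python3 -m crank 'ROWS' [OPENING] [FORCE]. ROWS is JSON, a list of rows, each an object of numbers: "x", "y", "z": the shift along the tool's x, y, z in m; "ax", "ay", "az": the turn, a rotation vector about the tool's x, y, z in rad. A call has 1 to 10 rows; each row is the pose to reach, as a shift and turn from the pose commanded when the call began, along the tool's axes at that moment; what a row does not reach only later rows make up. A row lasts 1/12 s, in which the tool goes at most 41.7 mm and 7.16 degrees, less where a joint would pass 70% of its speed; a pose out of reach is approached as far as the arm can. A call with a gripper value outside its range is refused whole. OPENING is the opening, from 0 (shut) to 1 (fully open), set as the call begins (- or left out, the last holds). The fingers move at their own pace and stop on an object; FORCE is the grip in N (left out, the last holds). Time passes only in rows, so rows that repeat a pose let the fingers close. It gives the time, the measured TCP pose, the force and the opening at its end, in the units of the state.
- telemetry.state(): the state, without advancing time (a new reading comes with each control period).
- viewer.camera(name): name is "side" or "top" or "wrist"; returns the picture (420x560x3 uint8, red, green, blue); there is no depth.
- viewer.camera_params(name): a dict with "K" (3x3 intrinsics, pixels), "k1" (the pictures are not rectified: a ray, as slopes to the right and down, at radius r is drawn at 1 + k1 r^2 times it, then the intrinsics apply), "world_from_camera" (4x4, takes a point from camera to world coordinates). Camera axes: x right, y up, looking along -z (the intrinsics and any distortion apply to the point x, -y, -z); pixel columns grow to the right and rows downward; lengths in m; the calibration is good to about 2 mm. A picture is of the moment at which its call begins: read the wrist's pose just before it. camera_params takes no time and is no camera call; for the wrist camera it gives the pose at the moment of the call.
- arm.hand_in(): hands the job in, once; it reports no verdict.
The state is a dict: "clock": time; "joints": joint angles; "qd": joint speeds; "joint_efforts": joint torques, N m; "eef_pos": TCP position; "eef_rot": TCP orientation; "contact_force": force on the tool from outside, world axes, zero at the start; "moment": the same for the moment, N m; "finger_gap": finger opening in m.
Only numpy, scipy, OpenCV 4.12 (cv2) and the standard library are available. Lean on these libraries where they do the work, as an engineer would, in place of code of your own. Each camera call takes 0.05 s, during which the arm holds its last target.

### The job

Pack the steel lunch carrier. Tip all the walnuts out of the blue scoop into the carrier's deep bottom tray and set the scoop back down upright on the worktop, stack every filled tier that stands nearby squarely on the tray between the two side straps, and put the lid on top. Then lock the stack: push the red-handled rod fully home through one strap, through the loop of the lid and out through the other strap, and let go; leave the glass, salt shaker and jar standing where they are.

Things in the scene. Friction and masses are not known exactly. Their poses are not given: they have to be found in the camera images.
- carrier: Bottom part of the steel lunch carrier, loose, 0.75 kg. Origin: centre of its underside; z up, y along its length. Deep open tray 62 mm wide (x), 120 long (y), rim 56 mm up, walls 3 mm, floor 4 mm (opening 56 x 114 mm). At each end a flat upright strap 26 mm wide (x), 4 mm thick, inner face 63 mm and outer face 67 mm from the middle, rises to 154 mm
- holes_low (a point): Midway between the lower pair of strap holes: 108 mm above the carrier's origin; same axes. Each strap has two round 14 mm holes on its centre line, one at this height, one 34 mm higher. The hole of the lid's loop is level with this pair when one tier is stacked; each hole lies 63 to 67 mm from this point along y
- holes_high (a point): Midway between the upper pair of strap holes: 142 mm above the carrier's origin; same axes. The hole of the lid's loop is level with this pair when two tiers are stacked
- tier_a_mid (a point): Filled steel tier with round biscuits (fixed in it), open side up; centre, 19 mm above its underside. 62 mm wide (x), 120 long (y), 38 high, 0.2 kg: grasp across the 62 mm. A plug 52 x 110 mm under it drops 4 mm into the opening of the tray or tier below (2 mm play each side; 3 mm at the straps). Stacked, this point is 71 mm above the carrier's origin as first tier, 105 as second. May be absent
- tier_b_mid (a point): Filled steel tier with cut green and cream sweets (fixed in it); otherwise just like the biscuit tier, same sizes, same point. The tiers go on in any order. May be absent; at least one of the two is there
- lid_mid (a point): Lid; the point is the middle of its loop's hole, 22 mm above its underside. 62 mm wide (x), 120 long (y), 0.15 kg, plug below like a tier's, plate top 14 mm below the point. Loop: two plates 26 mm wide at y = +-24 mm, each with a round 14 mm hole along y, joined by a red bar 18 mm wide (x), 52 long (y), 13 to 22 mm above the point: grasp the bar. Seated, the point is level with a pair of strap holes
- rod_handle (a point): Locking rod, at first lying on the worktop; point on its axis in the red square handle (18 x 18 mm, 60 long), 34 mm behind the handle's front face. x points along the rod to the tip. An 8 mm round shaft goes 150 mm ahead of the front face, its last 12 mm a cone. 0.09 kg. Fully home, the front face meets a strap's outer face and the tip stands 16 mm out of the other strap. Either end will do
- rod_tip (a point): Pointed tip of the locking rod, 150 mm ahead of the handle's front face (184 mm from the handle point), on its axis; same axes
- scoop_mid (a point): Blue metal scoop with the walnuts; the middle of its pan, 18 mm above its underside; z up. Pan 90 mm long (x), 62 wide (y), walls 3 mm thick, 36 mm high at the back, 14 at the open spout (-x end); a straight handle goes back along +x. 0.18 kg. Its inside floor rises 4 degrees toward the spout: the lumpy walnuts stay in while it is level and roll out when the spout is tipped down 30 to 45 degrees
- scoop_handle (a point): Middle of the scoop's wooden handle, 85 mm behind (+x) the middle of the pan and 27 mm above its underside; the handle is 16 mm wide (y), 18 mm high, 75 mm long: grasp it across the 16 mm
- scoop_lip (a point): Middle of the spout's edge, 45 mm ahead (-x) of the middle of the pan, 9.4 mm above its underside; same axes as the scoop
- walnut_1_c (a point): Centre of a walnut, a lumpy ball about 26 mm across, 14 g; in the scoop at first. May be absent
- walnut_2_c (a point): Centre of a walnut, a lumpy ball about 26 mm across, 14 g; in the scoop at first. May be absent
- walnut_3_c (a point): Centre of a walnut, a lumpy ball about 26 mm across, 14 g; in the scoop at first. May be absent
- walnut_4_c (a point): Centre of a walnut, a lumpy ball about 26 mm across, 14 g; in the scoop at first. May be absent
- walnut_5_c (a point): Centre of a walnut, a lumpy ball about 26 mm across, 14 g; in the scoop at first. May be absent
- steel_glass: Bystander: steel drinking glass, mouth up, 80 mm across, 99 mm high; origin at its underside
- salt_shaker: Bystander: salt shaker, 44 mm across, 90 mm high; origin at its underside
- seed_jar: Bystander: glass jar of dark seed with black lid, 74 mm across, 126 mm high; origin at its underside

How it is judged:
By the outcome, as a careful person would: the job done as asked, in the order asked, and still so for the second after the job is handed in, with the robot touching nothing.
Of tier_a, tier_b only 1 to 2 are there at a start; the rules pass over those that are not, and their reading is None.
Of walnut_1, walnut_2, walnut_3, walnut_4, walnut_5 only 3 to 5 are there at a start; the rules pass over those that are not, and their reading is None.
At some moment in a run one of tier_a, tier_b, lid, rod may be knocked a few centimetres aside while the robot is not near it.
It also fails if it takes over 192 s, if anything falls off the work surface, if the arm or the gripper's body presses on something with over 40 N, if the wrist force passes 120 N, or if a joint passes its speed limit or range.

## Working session

There is one attempt and no reset: what is moved stays moved. The work goes in short steps, Python scripts to look and compute and a shell command to move; the robot and the scene stay as the last step left them, time stands still between calls to the robot, and variables do not carry over. Pictures are saved under pics/ and viewed, and the job is handed in when it is done.

```bash
ls -la; mkdir -p pics; cat > h.py <<'E'
import numpy as np, cv2
from cell import telemetry, viewer, arm
from scipy.spatial.transform import Rotation as R
def snap(name,fn):
    p=viewer.camera_params(name); im=viewer.camera(name)
    cv2.imwrite('pics/'+fn+'.png',im[:,:,::-1]); np.save('pics/'+fn+'.npy',np.array([p],dtype=object),allow_pickle=True); return im
def par(fn): return np.load('pics/'+fn+'.npy',allow_pickle=True)[0]
def crop(fn,u0,v0,u1,v1,s,out):
    im=cv2.imread('pics/'+fn+'.png')[v0:v1,u0:u1]; cv2.imwrite('pics/'+out+'.png',cv2.resize(im,None,fx=s,fy=s,interpolation=cv2.INTER_CUBIC))
def ray(p,uv):
    K=np.array(p['K']);k1=p['k1'];T=np.array(p['world_from_camera'])
    d=cv2.undistortPoints(np.array([[uv]],float),K,np.array([k1,0,0,0.]))[0,0]
    v=T[:3,:3]@np.array([d[0],-d[1],-1.]); return T[:3,3],v/np.linalg.norm(v)
def atz(p,uv,z):
    o,v=ray(p,uv); return o+v*(z-o[2])/v[2]
def proj(p,X):
    K=np.array(p['K']);k1=p['k1'];T=np.linalg.inv(np.array(p['world_from_camera']))
    c=T[:3,:3]@np.array(X,float)+T[:3,3]; a=np.array([c[0],-c[1]])/-c[2]; a=a*(1+k1*a@a)
    return np.array([K[0,0]*a[0]+K[0,2]+K[0,1]*a[1],K[1,1]*a[1]+K[1,2]])
def tri(obs):
    A=np.zeros((3,3));b=np.zeros(3);L=[]
    for p,uv in obs:
        o,v=ray(p,uv);M=np.eye(3)-np.outer(v,v);A+=M;b+=M@o;L.append((o,v))
    x=np.linalg.solve(A,b); return x,[np.linalg.norm((np.eye(3)-np.outer(v,v))@(x-o)) for o,v in L]
def st():
    s=telemetry.state(); return s,np.array(s['eef_pos']),R.from_quat(s['eef_rot'])
def delta(target_pos,target_R=None):
    """shift in tool axes and rotvec to reach target from measured pose"""
    s,p,r=st(); d=r.inv().apply(np.array(target_pos)-p)
    a=(r.inv()*target_R).as_rotvec() if target_R is not None else np.zeros(3)
    return np.round(d,4),np.round(a,4)
def down(yaw):
    """tool pointing down; jaw axis (tool y) at world angle yaw"""
    y=np.array([np.cos(yaw),np.sin(yaw),0]);z=np.array([0,0,-1.]);x=np.cross(y,z)
    return R.from_matrix(np.array([x,y,z]).T)
np.set_printoptions(suppress=True,precision=4)
E
python3 - <<'E'
from h import *
for n in ['side','top','wrist']:
    snap(n,n+'0'); p=par(n+'0'); print(n,np.array(p['K']).round(1).tolist(),p['k1'],np.array(p['world_from_camera']).round(3).tolist())
print(telemetry.state())
E
```

```text
total 12
drwxr-xr-x  3 agent agent 4096 Dec  6 18:04 .
drwxr-xr-x 23 root  root  4096 Dec  6 18:04 ..
drwxr-xr-x  2 agent agent 4096 Dec  6 18:04 pics
side [[444.5, 0.0, 280.2], [0.0, 444.5, 209.2], [0.0, 0.0, 1.0]] -0.14115581173320216 [[0.928, 0.162, -0.337, 0.227], [-0.373, 0.349, -0.86, -0.913], [-0.021, 0.923, 0.384, 0.561], [0.0, 0.0, 0.0, 1.0]]
top [[471.6, 0.0, 274.3], [0.0, 471.6, 203.3], [0.0, 0.0, 1.0]] -0.07509745273513127 [[-0.028, 0.999, -0.035, 0.543], [-1.0, -0.028, 0.009, 0.041], [0.008, 0.036, 0.999, 1.135], [0.0, 0.0, 0.0, 1.0]]
wrist [[320.0, 0.0, 280.8], [0.0, 320.0, 213.7], [0.0, 0.0, 1.0]] 0.01664056794266273 [[0.407, -0.869, -0.281, 0.131], [0.913, 0.388, 0.125, 0.488], [-0.0, -0.307, 0.952, 0.373], [0.0, 0.0, 0.0, 1.0]]
{'clock': 0.15, 'joints': array([ 1.151 ,  0.2132, -0.0349,  1.3235, -0.    ,  1.5708]), 'qd': array([ 0.0009, -0.0001,  0.0036, -0.0014, -0.0004,  0.0021]), 'joint_efforts': array([  0.0006, -68.6406,  48.7245,   0.0132,   0.    ,   0.    ]), 'eef_pos': array([0.2037, 0.4564, 0.231 ]), 'eef_rot': array([ 0.2084,  0.978 , -0.0004, -0.0001]), 'contact_force': array([-0.5103,  0.1888, -0.1897]), 'moment': array([-0.0176, -0.0225,  0.0236]), 'finger_gap': 0.0854435035977796}
```

View pics/top0.png

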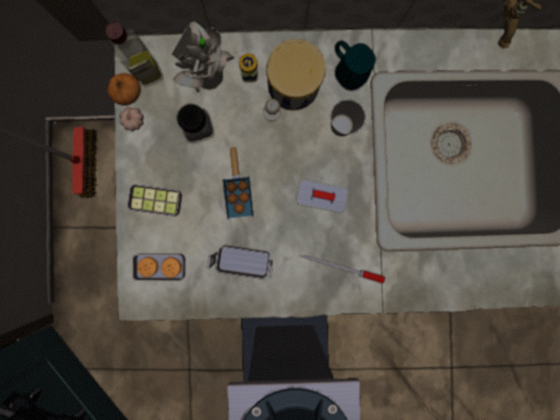

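View pics/side0.png

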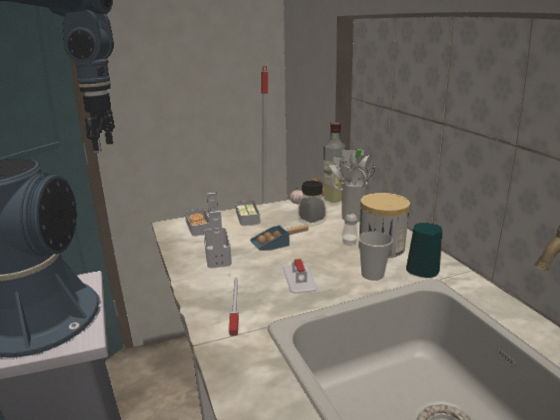

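View pics/wrist0.png

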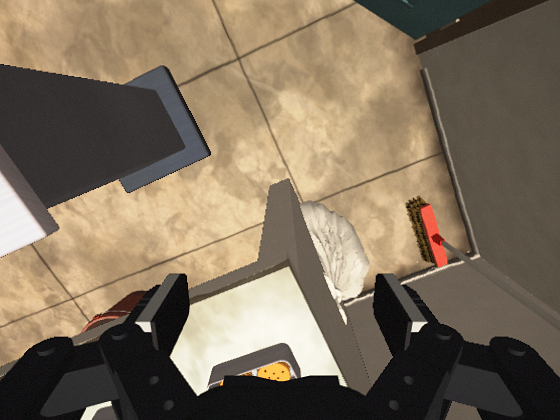

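Top view shows: tier A (biscuits) around (159,267), tier B around (155,201), scoop at (238,197) with its handle up to (234,150), lid at (322,195), rod from (300,256) to (383,278), and the carrier at (243,261). Next I'll enlarge for edges.

```bash
python3 - <<'E'
from h import *
crop('top0',110,130,270,290,4.9,'c1'); crop('top0',200,140,400,290,4,'c2')
E
```

```text
(no output)
```

View pics/c1.png

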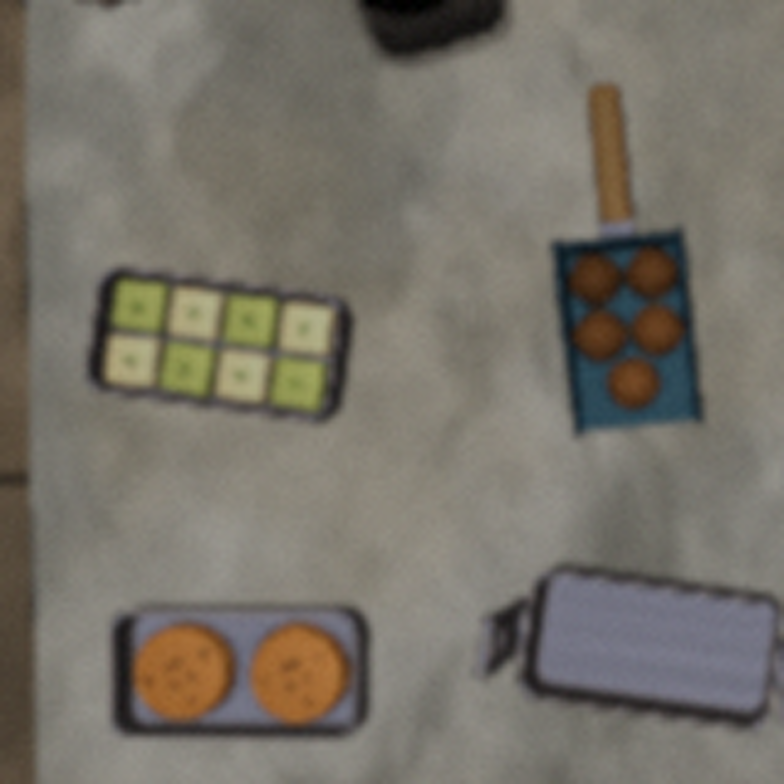

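View pics/c2.png

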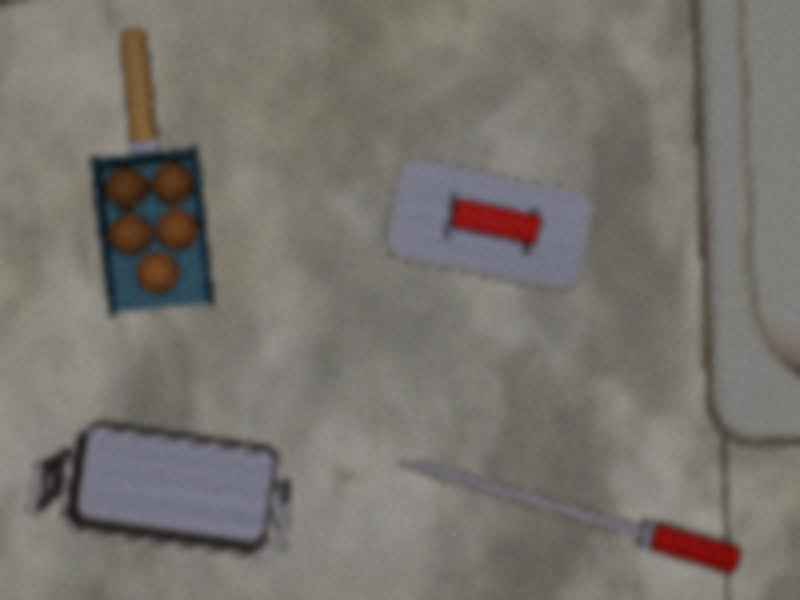

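```bash
python3 - <<'E'
from h import *
p=par('top0')
def c1(u,v,z): return atz(p,(110+(u+.5)/4.9-.5,130+(v+.5)/4.9-.5),z)
def c2(u,v,z): return atz(p,(200+(u+.5)/4-.5,140+(v+.5)/4-.5),z)
def show(n,P):
    P=np.array(P); print(n,'c',P.mean(0),'edges',[round(float(np.linalg.norm(P[i]-P[(i+1)%4])),4) for i in range(4)]); 
    d=(P[0]-P[1]+P[3]-P[2]) if len(P)==4 else 0; print('   yaw long',np.degrees(np.arctan2(d[1],d[0])))
# order: left-top, right-top, right-bot, left-bot  (left=+y)
show('tierB',[c1(105,270,.038),c1(352,300,.038),c1(337,420,.038),c1(92,388,.038)])
show('tierA',[c1(115,605,.038),c1(368,605,.038),c1(368,735,.038),c1(115,735,.038)])
show('carr',[c1(543,566,.056),c1(783,593,.056),c1(765,722,.056),c1(525,690,.056)])
show('lid',[c2(400,160,.008),c2(594,195,.008),c2(578,292,.008),c2(385,255,.008)])
a,b=c2(402,462,.006),c2(738,561,.009); print('rod tip',a,'end',b,np.linalg.norm(a-b),np.degrees(np.arctan2(*(a-b)[:2][::-1])))
a,b=c2(652,536,.018),c2(738,558,.018);print('handle',(a+b)/2,np.linalg.norm(a-b))
a,b=c2(133,30,.036),c2(144,140,.036);print('schandle',a,b,(a+b)/2,np.linalg.norm(a-b),np.degrees(np.arctan2(*(a-b)[:2][::-1])))
print('lip',(c2(112,312,.014)+c2(212,302,.014))/2)
s,pp,r=st();print(r.as_matrix())
E
```

```text
tierB c [0.5972 0.3103 0.038 ] edges [0.1198, 0.0576, 0.1188, 0.0567]
   yaw long 81.28471786194346
tierA c [0.4422 0.304  0.038 ] edges [0.1211, 0.0616, 0.121, 0.0618]
   yaw long 88.65033608555503
carr c [0.4516 0.1064 0.056 ] edges [0.1126, 0.0606, 0.1128, 0.0583]
   yaw long 81.4431146643368
lid c [ 0.5969 -0.0837  0.008 ] edges [0.1185, 0.0591, 0.1179, 0.0577]
   yaw long 77.90632287475306
rod tip [ 0.457  -0.0272  0.006 ] end [ 0.3918 -0.2268  0.009 ] 0.20993773831764118 71.91349112729675
handle [ 0.4022 -0.1992  0.018 ] 0.05313905321613784
schandle [0.716  0.1247 0.036 ] [0.6511 0.1198 0.036 ] [0.6836 0.1223 0.036 ] 0.06506996064394215 4.3277863061180915
lip [0.5535 0.1132 0.014 ]
[[-0.9132  0.4076 -0.0003]
 [ 0.4076  0.9132 -0.0007]
 [-0.     -0.0008 -1.    ]]
```

```bash
python3 - <<'E'
from h import *
print(delta([0.683,0.1225,0.15],down(np.radians(94.3))))
E
```

```text
(array([-0.5738, -0.1094,  0.0811]), array([-0.0008, -0.0002, -0.4949]))
```

```bash
R='{"x":-0.574,"y":-0.109,"z":0.081,"az":-0.495}'; python3 -m crank '[{"x":-0.287,"y":-0.055,"z":0.04,"az":-0.25},{"x":-0.287,"y":-0.055,"z":0.04,"az":-0.25},{"x":-0.287,"y":-0.055,"z":0.04,"az":-0.25},{"x":-0.574,"y":-0.109,"z":0.081,"az":-0.495},{"x":-0.574,"y":-0.109,"z":0.081,"az":-0.495},{"x":-0.574,"y":-0.109,"z":0.081,"az":-0.495},{"x":-0.574,"y":-0.109,"z":0.081,"az":-0.495},{"x":-0.574,"y":-0.109,"z":0.081,"az":-0.495},{"x":-0.574,"y":-0.109,"z":0.081,"az":-0.495},{"x":-0.574,"y":-0.109,"z":0.081,"az":-0.495}]'; python3 -c "
from h import *
print(delta([0.683,0.1225,0.15],down(np.radians(94.3))))"
```

```text
(array([-0.5738, -0.1094,  0.0811]), array([-0.0008, -0.0002, -0.4949]))invalid input at $[0]: expected keys x, y, z, ax, ay, az
```

```bash
python3 -m crank '[{"x":-0.287,"y":-0.055,"z":0.04,"ax":0,"ay":0,"az":-0.25},{"x":-0.574,"y":-0.109,"z":0.081,"ax":0,"ay":0,"az":-0.495},{"x":-0.574,"y":-0.109,"z":0.081,"ax":0,"ay":0,"az":-0.495},{"x":-0.574,"y":-0.109,"z":0.081,"ax":0,"ay":0,"az":-0.495},{"x":-0.574,"y":-0.109,"z":0.081,"ax":0,"ay":0,"az":-0.495},{"x":-0.574,"y":-0.109,"z":0.081,"ax":0,"ay":0,"az":-0.495},{"x":-0.574,"y":-0.109,"z":0.081,"ax":0,"ay":0,"az":-0.495},{"x":-0.574,"y":-0.109,"z":0.081,"ax":0,"ay":0,"az":-0.495},{"x":-0.574,"y":-0.109,"z":0.081,"ax":0,"ay":0,"az":-0.495},{"x":-0.574,"y":-0.109,"z":0.081,"ax":0,"ay":0,"az":-0.495}]'; python3 -c "
from h import *
print(delta([0.683,0.1225,0.15],down(np.radians(94.3))))"
```

```text
clock: 0.98
eef_pos: [0.5279, 0.2308, 0.1764]
eef_rot: [-0.038, 0.999, -0.0, -0.0]
contact_force: [0.3, 1.8, -0.1]
finger_gap: 0.0856
(array([-0.1465, -0.1196,  0.0264]), array([-0.0001, -0.0002, -0.    ]))
```

```bash
python3 -m crank '[{"x":-0.146,"y":-0.12,"z":0.026,"ax":0,"ay":0,"az":0},{"x":-0.146,"y":-0.12,"z":0.026,"ax":0,"ay":0,"az":0},{"x":-0.146,"y":-0.12,"z":0.026,"ax":0,"ay":0,"az":0},{"x":-0.146,"y":-0.12,"z":0.026,"ax":0,"ay":0,"az":0},{"x":-0.146,"y":-0.12,"z":0.026,"ax":0,"ay":0,"az":0},{"x":-0.146,"y":-0.12,"z":0.026,"ax":0,"ay":0,"az":0},{"x":-0.146,"y":-0.12,"z":0.026,"ax":0,"ay":0,"az":0}]'; python3 -c "
from h import *
print(delta([0.683,0.1225,0.15],down(np.radians(94.3))))
snap('wrist','w1')"
```

```text
clock: 1.57
eef_pos: [0.6815, 0.1227, 0.1495]
eef_rot: [-0.037, 0.999, -0.0, -0.001]
contact_force: [0.2, -1.2, 0.6]
finger_gap: 0.0852
(array([-0.0015, -0.0004, -0.0005]), array([-0.0001, -0.0017, -0.0017]))
```

View pics/w1.png

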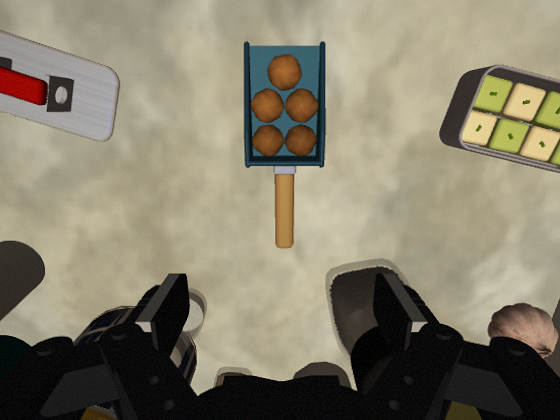

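```bash
python3 -c "
from h import *
p=par('w1')
a,b=atz(p,(285,174),.036),atz(p,(285,246),.036);c=(a+b)/2;print(a,b,c,np.linalg.norm(a-b),np.degrees(np.arctan2(*(b-a)[:2][::-1])))
l=(atz(p,(247,42),.014)+atz(p,(324,42),.014))/2;print('lip',l,np.degrees(np.arctan2(*(c-l)[:2][::-1])))
t=par('top0');print('jar',atz(t,(191,117),.126),'shaker',atz(t,(272,104),.09),'glass',atz(t,(341,124),.099))
c[2]=.009
print(delta(c,down(np.radians(94.3))))
"
```

```text
[0.6505 0.1231 0.036 ] [0.7134 0.128  0.036 ] [0.682  0.1256 0.036 ] 0.06310704886798743 4.44639885098736
lip [0.5518 0.1161 0.014 ] 4.15329842411799
jar [0.7701 0.207  0.126 ] shaker [0.8025 0.0307 0.09  ] glass [ 0.7516 -0.1213  0.099 ]
(array([-0.0013,  0.0018,  0.1412]), array([ 0.    , -0.0012, -0.0004]))
```

```bash
python3 -m crank '[{"x":0.001,"y":0.002,"z":0.04,"ax":0,"ay":0,"az":0},{"x":0.001,"y":0.002,"z":0.08,"ax":0,"ay":0,"az":0},{"x":0.001,"y":0.002,"z":0.12,"ax":0,"ay":0,"az":0},{"x":0.001,"y":0.002,"z":0.141,"ax":0,"ay":0,"az":0},{"x":0.001,"y":0.002,"z":0.141,"ax":0,"ay":0,"az":0}]' && python3 -m crank '[{"x":0,"y":0,"z":0,"ax":0,"ay":0,"az":0},{"x":0,"y":0,"z":0,"ax":0,"ay":0,"az":0},{"x":0,"y":0,"z":0,"ax":0,"ay":0,"az":0},{"x":0,"y":0,"z":0,"ax":0,"ay":0,"az":0},{"x":0,"y":0,"z":0,"ax":0,"ay":0,"az":0},{"x":0,"y":0,"z":0,"ax":0,"ay":0,"az":0},{"x":0,"y":0,"z":0,"ax":0,"ay":0,"az":0},{"x":0,"y":0,"z":0,"ax":0,"ay":0,"az":0}]' 0 60
```

```text
clock: 2.03
eef_pos: [0.6758, 0.1263, 0.0051]
eef_rot: [-0.038, 0.999, -0.0, -0.004]
contact_force: [-1.1, 0.6, 0.0]
finger_gap: 0.0853
clock: 2.7
eef_pos: [0.6807, 0.1258, 0.0108]
eef_rot: [-0.038, 0.999, 0.0, 0.001]
contact_force: [-0.7, 0.2, 7.0]
finger_gap: 0.015
```

```bash
cat >> h.py <<'E'
C0=np.array([0.4516,0.1064]); CY=np.radians(81.44)
G_R=R.from_quat([-0.038,0.999,0,0.001]); S0=R.from_euler('z',np.radians(4.3))
def pour(Lx,Lz,th,Ly=0.,psi=None):
    psi=CY-np.pi/2 if psi is None else psi
    cx=np.array([np.sin(CY),-np.cos(CY)]); cy=np.array([np.cos(CY),np.sin(CY)])
    l=C0+Lx*cx+Ly*cy
    S=R.from_euler('z',psi)*R.from_euler('y',-np.radians(th))  # checked below
    if S.apply([-1,0,0])[2]>1e-9: S=R.from_euler('z',psi)*R.from_euler('y',np.radians(th))
    T=S*S0.inv()*G_R
    pos=np.array([l[0],l[1],Lz])+S.apply([0.129,0,0.0014])
    return delta(pos,T),pos
E
python3 -c "
from h import *
print(pour(.015,.12,0))"
python3 -m crank '[{"x":0,"y":0,"z":-0.03,"ax":0,"ay":0,"az":0},{"x":0,"y":0,"z":-0.06,"ax":0,"ay":0,"az":0},{"x":0,"y":0,"z":-0.09,"ax":0,"ay":0,"az":0},{"x":0,"y":0,"z":-0.115,"ax":0,"ay":0,"az":0},{"x":0,"y":0,"z":-0.115,"ax":0,"ay":0,"az":0}]' 0 90; python3 -c "
from h import *
print(pour(.015,.12,0)); snap('side','s1')"
```

```text
((array([ 0.0893, -0.0342, -0.1107]), array([ 0.0006, -0.0005,  0.2235])), array([0.594 , 0.085 , 0.1214]))
clock: 3.12
eef_pos: [0.6823, 0.1261, 0.1307]
eef_rot: [-0.038, 0.999, 0.001, 0.004]
contact_force: [1.2, -1.1, -2.4]
finger_gap: 0.0144
((array([ 0.0912, -0.0344,  0.0086]), array([0.0019, 0.0052, 0.2235])), array([0.594 , 0.085 , 0.1214]))
```

View pics/s1.png

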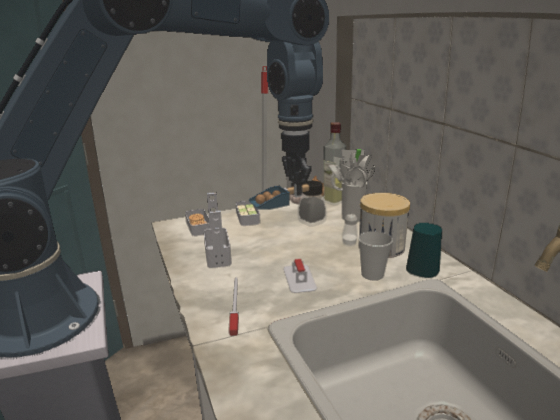

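The scoop is lifted and level, with the walnuts still inside. I'll move it over the carrier gently.

```bash
python3 -m crank '[{"x":0.008,"y":-0.003,"z":0,"ax":0,"ay":0,"az":0.03},{"x":0.022,"y":-0.008,"z":0,"ax":0,"ay":0,"az":0.06},{"x":0.036,"y":-0.014,"z":0,"ax":0,"ay":0,"az":0.1},{"x":0.052,"y":-0.02,"z":0,"ax":0,"ay":0,"az":0.14},{"x":0.068,"y":-0.026,"z":0.004,"ax":0,"ay":0,"az":0.18},{"x":0.08,"y":-0.031,"z":0.007,"ax":0,"ay":0,"az":0.21},{"x":0.088,"y":-0.034,"z":0.009,"ax":0,"ay":0,"az":0.22},{"x":0.09,"y":-0.034,"z":0.009,"ax":0,"ay":0,"az":0.223},{"x":0.09,"y":-0.034,"z":0.009,"ax":0,"ay":0,"az":0.223}]'; python3 -c "
from h import *
snap('top','t1');crop('t1',190,150,310,290,4.28,'t1c')
print(pour(.015,.12,0)[0])"
```

```text
clock: 3.92
eef_pos: [0.5921, 0.0849, 0.1151]
eef_rot: [0.074, 0.997, -0.0, -0.001]
contact_force: [-0.1, 0.2, -1.5]
finger_gap: 0.0142
(array([-0.0013, -0.    , -0.006 ]), array([-0.0001, -0.0027,  0.001 ]))
```

View pics/t1c.png

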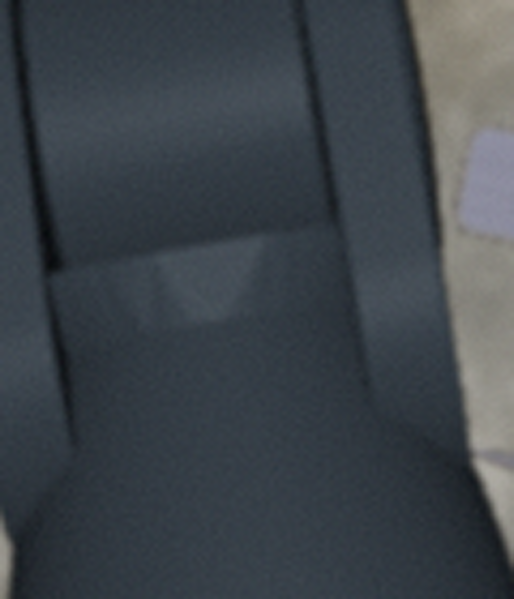

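The arm blocks the top view, so I'll check with the wrist and side cameras.

```bash
python3 -c "
from h import *
snap('wrist','w2');snap('side','s2');crop('s2',150,150,350,300,4,'s2c')
print(pour(.015,.12,0)[0])"
```

```text
(array([-0.0008, -0.0003, -0.0058]), array([ 0.0001, -0.0021,  0.0012]))
```

View pics/w2.png

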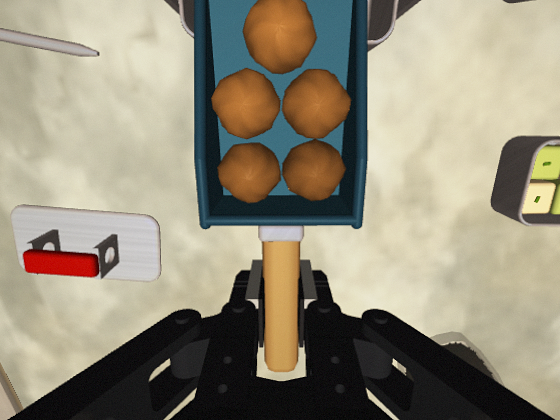

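View pics/s2c.png

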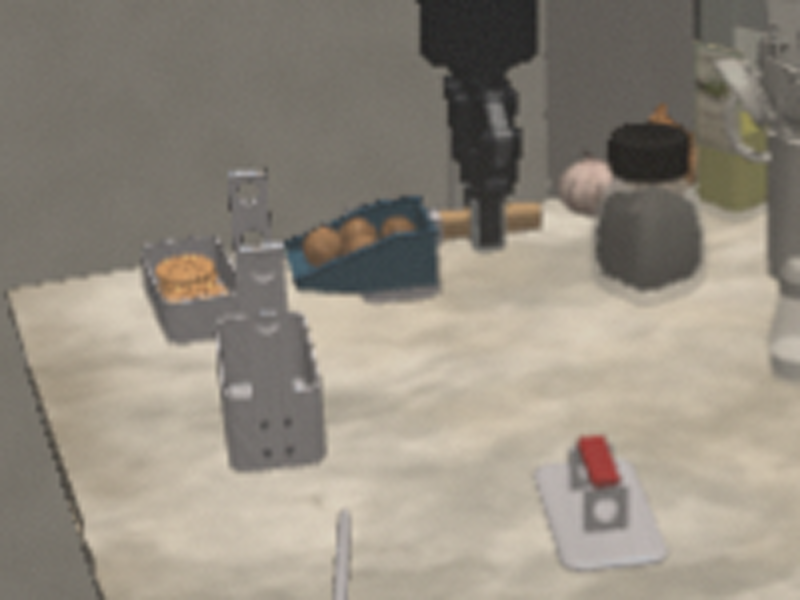

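```bash
python3 -c "
from h import *
crop('w2',160,0,430,70,2.9,'w2c')"
```

```text
(no output)
```

View pics/w2c.png

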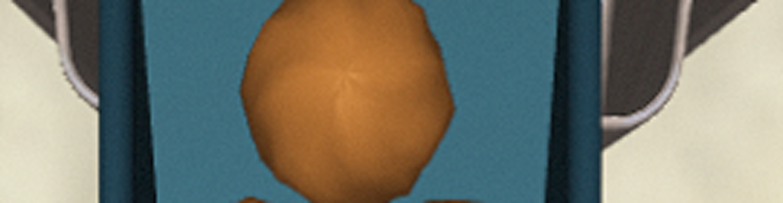

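```bash
python3 -c "
from h import *
p=par('w2')
cx=np.array([np.sin(CY),-np.cos(CY)]); cy=np.array([np.cos(CY),np.sin(CY)])
for uv in [(398,3),(179,3),(370,44)]:
  q=atz(p,uv,.056)[:2]; print(q,'local',(q-C0)@cx,(q-C0)@cy)
print(proj(p,[0.5521,0.0913,0.12]))
"
```

```text
[0.469  0.1668] local 0.008223839572817651 0.06232332656531228
[0.4516 0.0494] local 0.008458949471727125 -0.056370223016823685
[0.4865 0.1507] local 0.027932562259506674 0.04902420853250813
[283.1937 200.7536]
```

```bash
sed -i 's/^C0=.*CY=/CY=/' h.py; sed -i 's/^CY=np.radians(81.44)/CY=np.radians(81.44); C0=np.array([0.4516,0.1064])-.003*np.array([np.sin(CY),-np.cos(CY)])+.003*np.array([np.cos(CY),np.sin(CY)])/' h.py; python3 -c "
from h import *
for a in [(.015,.09,8),(.015,.075,16),(.015,.068,24)]: print(pour(*a)[0])"
```

```text
(array([0.0037, 0.0027, 0.0062]), array([ 0.0003, -0.1417,  0.0012]))
(array([0.0076, 0.0028, 0.0037]), array([ 0.0005, -0.2813,  0.0012]))
(array([ 0.0139,  0.0028, -0.0062]), array([ 0.0008, -0.4209,  0.0012]))
```

```bash
python3 -m crank '[{"x":0.002,"y":0.001,"z":0.003,"ax":0,"ay":-0.07,"az":0},{"x":0.004,"y":0.003,"z":0.006,"ax":0,"ay":-0.14,"az":0},{"x":0.006,"y":0.003,"z":0.005,"ax":0,"ay":-0.21,"az":0},{"x":0.008,"y":0.003,"z":0.004,"ax":0,"ay":-0.28,"az":0},{"x":0.011,"y":0.003,"z":-0.001,"ax":0,"ay":-0.35,"az":0},{"x":0.014,"y":0.003,"z":-0.006,"ax":0,"ay":-0.42,"az":0},{"x":0.014,"y":0.003,"z":-0.006,"ax":0,"ay":-0.42,"az":0},{"x":0.014,"y":0.003,"z":-0.006,"ax":0,"ay":-0.42,"az":0}]'; python3 -c "
from h import *
print(pour(.015,.068,24)[0]);
for t,z in [(32,.066),(38,.064),(45,.064),(50,.064)]: print(pour(.015,z,t)[0])
snap('side','s3');crop('s3',150,150,350,300,4,'s3c')"
```

```text
clock: 4.73
eef_pos: [0.579, 0.0906, 0.122]
eef_rot: [0.072, 0.976, -0.015, 0.207]
contact_force: [1.2, -0.3, -2.1]
finger_gap: 0.0147
(array([-0.0008, -0.0003,  0.0006]), array([ 0.0013, -0.002 ,  0.0015]))
(array([ 0.0015, -0.0003, -0.0155]), array([ 0.0015, -0.1417,  0.0014]))
(array([ 0.005 , -0.0003, -0.0269]), array([ 0.0017, -0.2464,  0.0013]))
(array([ 0.0099, -0.0002, -0.0419]), array([ 0.0019, -0.3686,  0.0013]))
(array([ 0.0145, -0.0002, -0.0522]), array([ 0.002 , -0.4558,  0.0012]))
```

View pics/s3c.png

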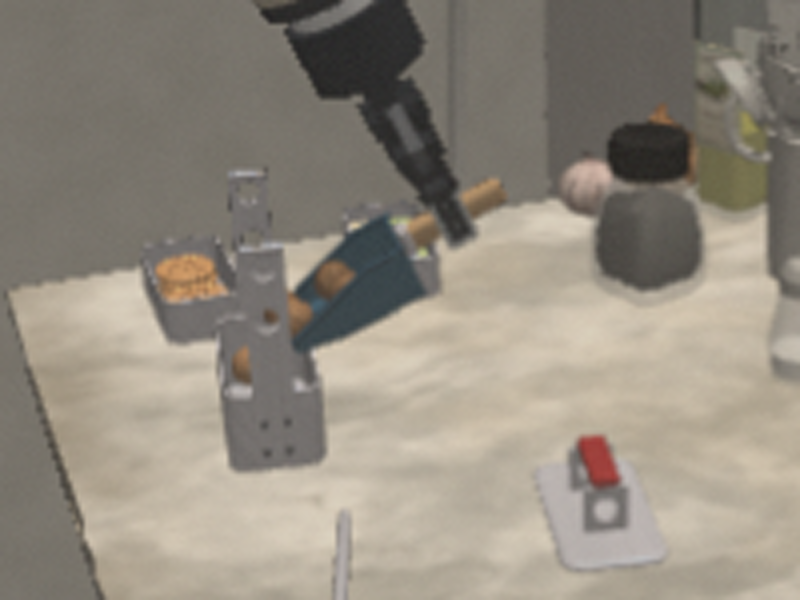

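Walnuts are already rolling into the tray. I'll keep tipping slowly.

```bash
python3 -m crank '[{"x":0,"y":0,"z":0,"ax":0,"ay":0,"az":0},{"x":0,"y":0,"z":-0.004,"ax":0,"ay":-0.035,"az":0},{"x":0.001,"y":0,"z":-0.008,"ax":0,"ay":-0.07,"az":0},{"x":0.001,"y":0,"z":-0.012,"ax":0,"ay":-0.105,"az":0},{"x":0.002,"y":0,"z":-0.016,"ax":0,"ay":-0.14,"az":0},{"x":0.004,"y":0,"z":-0.021,"ax":0,"ay":-0.19,"az":0},{"x":0.005,"y":0,"z":-0.027,"ax":0,"ay":-0.245,"az":0}]'; python3 -c "
from h import *
snap('side','s4');crop('s4',150,150,350,300,4,'s4c');snap('wrist','w4')"
```

```text
clock: 5.37
eef_pos: [0.5653, 0.0925, 0.145]
eef_rot: [0.07, 0.942, -0.024, 0.326]
contact_force: [0.1, 0.4, -1.2]
finger_gap: 0.0145
```

View pics/s4c.png

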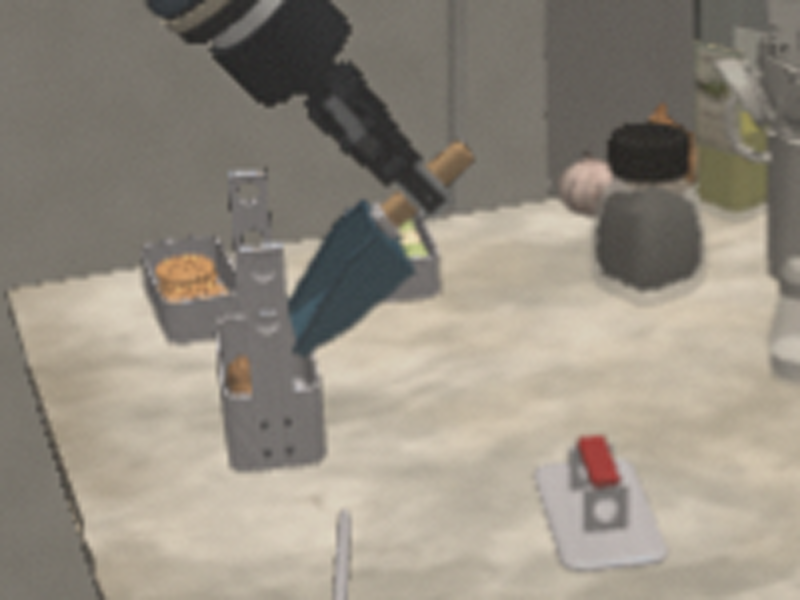

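View pics/w4.png

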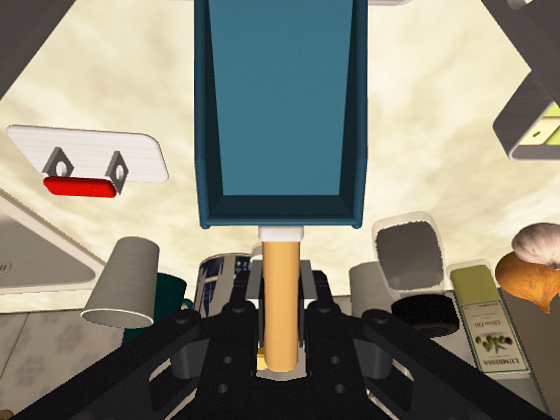

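The scoop looks empty. I'll tip it fully for a moment, then level it and lift it away.

```bash
python3 -m crank '[{"x":0.005,"y":0,"z":-0.015,"ax":0,"ay":-0.12,"az":0},{"x":0.006,"y":0,"z":-0.018,"ax":0,"ay":-0.15,"az":0},{"x":0.006,"y":0,"z":-0.018,"ax":0,"ay":-0.15,"az":0},{"x":0.006,"y":0,"z":-0.018,"ax":0,"ay":-0.15,"az":0}]'; python3 -c "
from h import *
snap('side','s5');crop('s5',150,150,350,300,4,'s5c')
print(pour(.015,.066,47)[0])
for a in [(.035,.10,40),(.06,.15,20),(.13,.17,0)]: print(pour(*a)[0])"
```

```text
clock: 5.8
eef_pos: [0.5489, 0.0952, 0.1548]
eef_rot: [0.067, 0.916, -0.029, 0.394]
contact_force: [0.1, 0.7, -1.1]
finger_gap: 0.0145
(array([-0.0046, -0.0005, -0.0038]), array([ 0.0016, -0.0092,  0.0001]))
(array([-0.0424, -0.0005,  0.0031]), array([0.0015, 0.113 , 0.0002]))
(array([-0.0835, -0.0006,  0.03  ]), array([0.0011, 0.462 , 0.0005]))
(array([-0.1199, -0.0008,  0.1033]), array([0.0007, 0.8111, 0.0007]))
```

View pics/s5c.png

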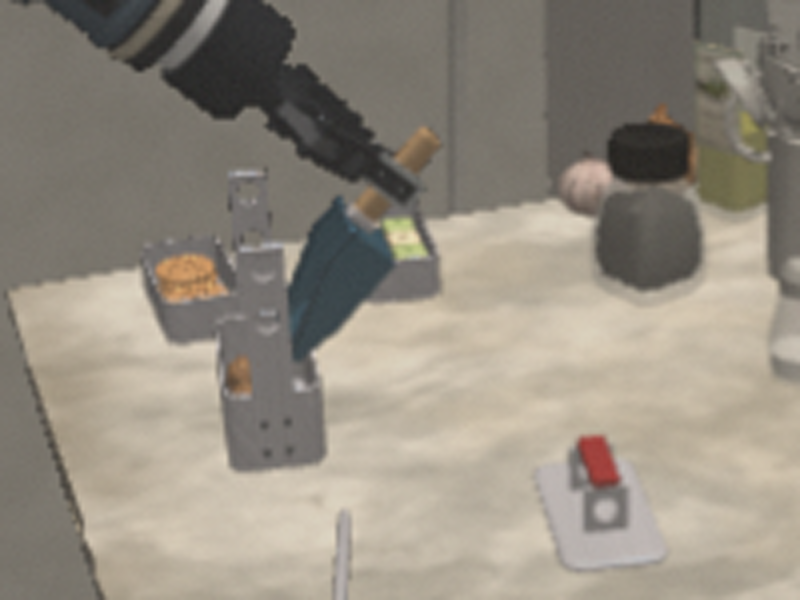

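```bash
python3 -m crank '[{"x":-0.02,"y":0,"z":0,"ax":0,"ay":0.05,"az":0},{"x":-0.042,"y":0,"z":0.003,"ax":0,"ay":0.113,"az":0},{"x":-0.055,"y":0,"z":0.01,"ax":0,"ay":0.22,"az":0},{"x":-0.07,"y":0,"z":0.02,"ax":0,"ay":0.34,"az":0},{"x":-0.084,"y":0,"z":0.03,"ax":0,"ay":0.46,"az":0},{"x":-0.1,"y":0,"z":0.055,"ax":0,"ay":0.58,"az":0},{"x":-0.11,"y":0,"z":0.08,"ax":0,"ay":0.7,"az":0},{"x":-0.12,"y":0,"z":0.1,"ax":0,"ay":0.81,"az":0},{"x":-0.12,"y":0,"z":0.103,"ax":0,"ay":0.81,"az":0},{"x":-0.12,"y":0,"z":0.103,"ax":0,"ay":0.81,"az":0}]'; python3 -c "
from h import *
print(delta([0.681,0.126,0.03],G_R))
snap('wrist','w6');snap('side','s6');crop('s6',150,150,350,300,4,'s6c')"
```

```text
clock: 6.68
eef_pos: [0.7038, 0.0715, 0.1732]
eef_rot: [0.074, 0.996, -0.004, 0.045]
contact_force: [1.4, -0.4, -1.2]
finger_gap: 0.0147
(array([0.0434, 0.0507, 0.1398]), array([-0.0115,  0.0882, -0.2239]))
```

View pics/w6.png

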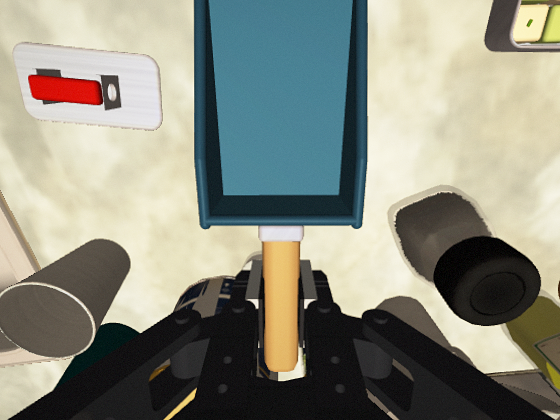

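View pics/s6c.png

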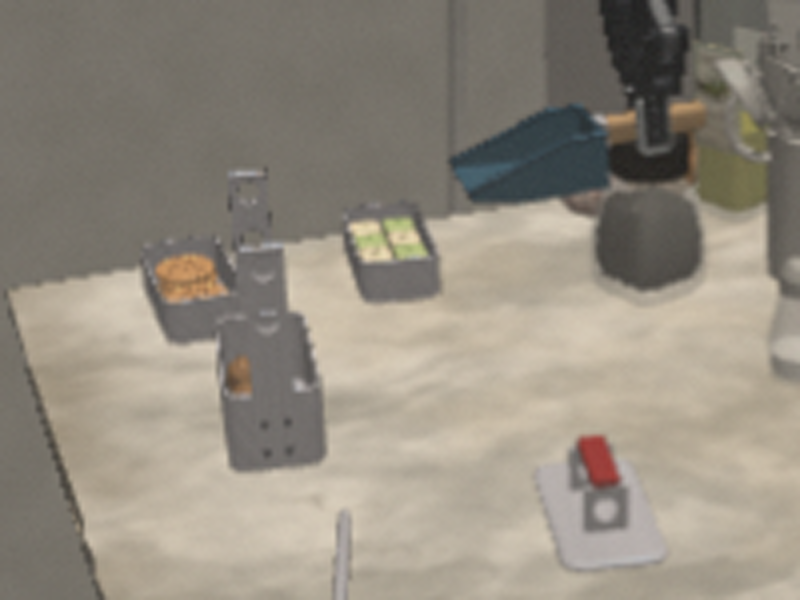

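The scoop is empty and no walnut is on the table. I'll return the scoop to its spot.

```bash
python3 -m crank '[{"x":0.015,"y":0.02,"z":0.02,"ax":-0.004,"ay":0.088,"az":-0.08},{"x":0.03,"y":0.04,"z":0.05,"ax":-0.008,"ay":0.088,"az":-0.16},{"x":0.043,"y":0.051,"z":0.08,"ax":-0.011,"ay":0.088,"az":-0.224},{"x":0.043,"y":0.051,"z":0.11,"ax":-0.011,"ay":0.088,"az":-0.224},{"x":0.043,"y":0.051,"z":0.13,"ax":-0.011,"ay":0.088,"az":-0.224},{"x":0.043,"y":0.051,"z":0.14,"ax":-0.011,"ay":0.088,"az":-0.224},{"x":0.043,"y":0.051,"z":0.14,"ax":-0.011,"ay":0.088,"az":-0.224},{"x":0.043,"y":0.051,"z":0.14,"ax":-0.011,"ay":0.088,"az":-0.224}]'; python3 -c "
from h import *
print(delta([0.681,0.126,0.011],G_R))"
```

```text
clock: 7.45
eef_pos: [0.6806, 0.1269, 0.0313]
eef_rot: [-0.039, 0.999, -0.001, 0.004]
contact_force: [0.6, 0.4, -0.7]
finger_gap: 0.0144
(array([-0.0002, -0.0009,  0.0203]), array([-0.0023,  0.0052,  0.0013]))
```

```bash
python3 -m crank '[{"x":0,"y":-0.001,"z":0.006,"ax":0,"ay":0.005,"az":0},{"x":0,"y":-0.001,"z":0.012,"ax":0,"ay":0.005,"az":0},{"x":0,"y":-0.001,"z":0.017,"ax":0,"ay":0.005,"az":0},{"x":0,"y":-0.001,"z":0.02,"ax":0,"ay":0.005,"az":0},{"x":0,"y":-0.001,"z":0.02,"ax":0,"ay":0.005,"az":0},{"x":0,"y":-0.001,"z":0.02,"ax":0,"ay":0.005,"az":0}]'; python3 -c "
from h import *
snap('side','s7');crop('s7',200,150,350,260,5,'s7c')"
```

```text
clock: 7.95
eef_pos: [0.6807, 0.126, 0.0109]
eef_rot: [-0.039, 0.999, -0.001, 0.001]
contact_force: [-0.9, -1.0, 6.9]
finger_gap: 0.0145
```

View pics/s7c.png

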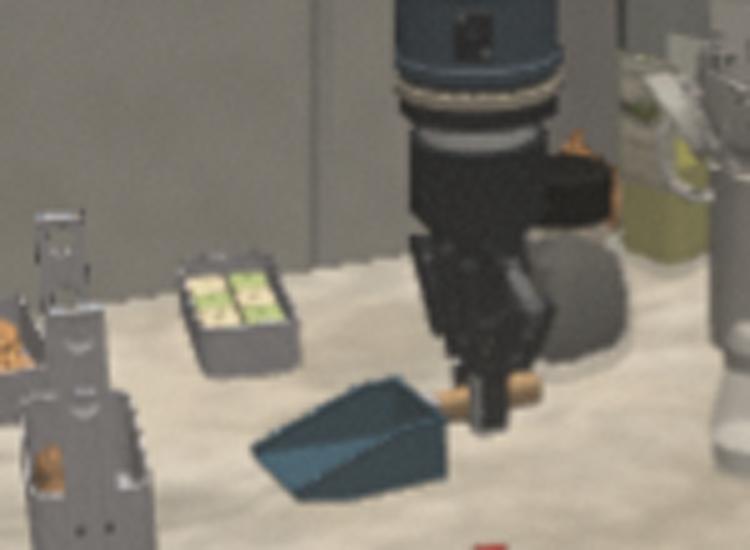

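```bash
python3 -m crank '[{"x":0,"y":0,"z":0,"ax":0,"ay":0,"az":0},{"x":0,"y":0,"z":0,"ax":0,"ay":0,"az":0},{"x":0,"y":0,"z":0,"ax":0,"ay":0,"az":0},{"x":0,"y":0,"z":0,"ax":0,"ay":0,"az":0},{"x":0,"y":0,"z":0,"ax":0,"ay":0,"az":0}]' 1 60; python3 -m crank '[{"x":0,"y":0,"z":-0.04,"ax":0,"ay":0,"az":0},{"x":0,"y":0,"z":-0.08,"ax":0,"ay":0,"az":0},{"x":0,"y":0,"z":-0.12,"ax":0,"ay":0,"az":0},{"x":0,"y":0,"z":-0.16,"ax":0,"ay":0,"az":0},{"x":0,"y":0,"z":-0.2,"ax":0,"ay":0,"az":0},{"x":0,"y":0,"z":-0.22,"ax":0,"ay":0,"az":0}]'; python3 -c "
from h import *
print(st()[0]['joints']); print(C0)
print(delta([C0[0],C0[1],0.29],down(CY-np.pi/2)));print(delta([C0[0],C0[1],0.29],down(CY+np.pi/2)))"
```

```text
clock: 8.42
eef_pos: [0.6803, 0.1261, 0.0101]
eef_rot: [-0.039, 0.999, -0.001, 0.001]
contact_force: [0.5, -0.1, -0.5]
finger_gap: 0.0741
clock: 8.92
eef_pos: [0.6807, 0.1267, 0.2357]
eef_rot: [-0.039, 0.999, -0.001, 0.003]
contact_force: [0.1, 0.2, 0.9]
finger_gap: 0.0854
[ 0.1854  0.6545  0.6433  1.5533 -0.0028  0.1074]
[0.4491 0.1098]
(array([ 0.2319,  0.001 , -0.0558]), array([0.0044, 0.0066, 1.7982]))
(array([ 0.2319,  0.001 , -0.0558]), array([-0.0062,  0.0041, -1.3434]))
```

```bash
python3 -m crank '[{"x":0.12,"y":0,"z":-0.056,"ax":0,"ay":0,"az":0.9},{"x":0.12,"y":0,"z":-0.056,"ax":0,"ay":0,"az":0.9},{"x":0.12,"y":0,"z":-0.056,"ax":0,"ay":0,"az":0.9},{"x":0.12,"y":0,"z":-0.056,"ax":0,"ay":0,"az":0.9},{"x":0.232,"y":0.001,"z":-0.056,"ax":0.004,"ay":0.006,"az":1.798},{"x":0.232,"y":0.001,"z":-0.056,"ax":0.004,"ay":0.006,"az":1.798},{"x":0.232,"y":0.001,"z":-0.056,"ax":0.004,"ay":0.006,"az":1.798},{"x":0.232,"y":0.001,"z":-0.056,"ax":0.004,"ay":0.006,"az":1.798},{"x":0.232,"y":0.001,"z":-0.056,"ax":0.004,"ay":0.006,"az":1.798},{"x":0.232,"y":0.001,"z":-0.056,"ax":0.004,"ay":0.006,"az":1.798}]'; python3 -c "
from h import *
print(delta([C0[0],C0[1],0.29],down(CY-np.pi/2)))"
```

```text
clock: 9.75
eef_pos: [0.4482, 0.1097, 0.2864]
eef_rot: [0.555, 0.832, -0.001, 0.0]
contact_force: [-0.3, 0.1, -0.3]
finger_gap: 0.0851
(array([-0.0002,  0.0009, -0.0036]), array([-0.0018,  0.0023,  0.5423]))
```

```bash
python3 -m crank '[{"x":0,"y":0.001,"z":0,"ax":0,"ay":0,"az":0.542},{"x":0,"y":0.001,"z":0,"ax":0,"ay":0,"az":0.542},{"x":0,"y":0.001,"z":0,"ax":0,"ay":0,"az":0.542},{"x":0,"y":0.001,"z":0,"ax":0,"ay":0,"az":0.542},{"x":0,"y":0.001,"z":0,"ax":0,"ay":0,"az":0.542},{"x":0,"y":0.001,"z":0,"ax":0,"ay":0,"az":0.542},{"x":0,"y":0.001,"z":0,"ax":0,"ay":0,"az":0.542}]'; python3 -c "
from h import *
print(delta([C0[0],C0[1],0.29],down(CY-np.pi/2)));snap('wrist','w8')"
```

```text
clock: 10.33
eef_pos: [0.4495, 0.1101, 0.286]
eef_rot: [0.755, 0.655, -0.002, 0.0]
contact_force: [0.8, -0.6, 0.1]
finger_gap: 0.0854
(array([-0.0003, -0.0004, -0.004 ]), array([-0.0019,  0.003 ,  0.0082]))
```

View pics/w8.png

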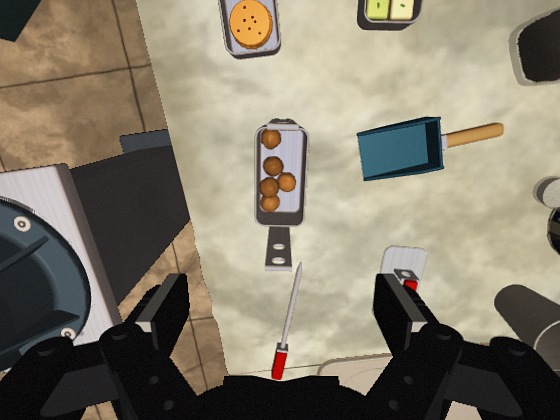

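All five walnuts lie in the tray. I'll zoom in on the carrier.

```bash
python3 -c "
from h import *
crop('w8',230,105,330,285,4.2,'w8c')"
```

```text
(no output)
```

View pics/w8c.png

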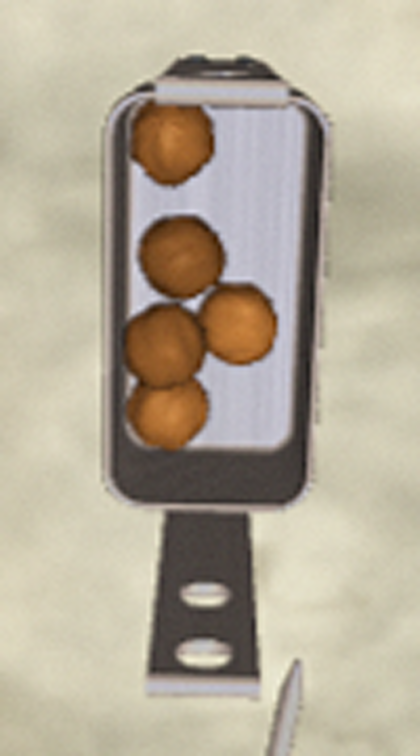

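```bash
python3 -c "
from h import *
p=par('w8')
f=lambda u,v,z: atz(p,(230+(u+.5)/4.2-.5,105+(v+.5)/4.2-.5),z)
cx=np.array([np.sin(CY),-np.cos(CY)]); cy=np.array([np.cos(CY),np.sin(CY)])
def L(n,u,v,z):
  q=f(u,v,z)[:2];print(n,q,(q-C0)@cx*1e3,(q-C0)@cy*1e3)
L('rimL+',107,130,.056);L('rimL-',103,470,.056);L('rimR+',330,130,.056);L('rimR-',314,470,.056);L('rimbot',205,512,.056)
L('s+ L out',157,82,.154);L('s+ R',290,85,.154);L('s+ Lin',155,101,.154);L('s+ Rin',288,104,.154)
L('s- L in',150,676,.154);L('s- R in',258,680,.154);L('s- L out',147,692,.154);L('s- R out',260,697,.154)
"
```

```text
rimL+ [0.4266 0.1638] -30.22618225943806 50.08513627929238
rimL- [0.4095 0.0687] -33.01733715821377 -46.5635723090715
rimR+ [0.4861 0.1554] 29.83156366994996 50.60187281263069
rimR- [0.4705 0.0601] 28.57075078613648 -45.99310855178251
rimbot [0.4371 0.0516] -3.1593397534820205 -59.35473839844898
s+ L out [0.4468 0.1778] -12.409095081499984 66.86619826703243
s+ R [0.4725 0.1736] 13.699484998963516 66.52149750412967
s+ Lin [0.4458 0.1743] -12.822533626023478 63.26198346971124
s+ Rin [0.4717 0.17  ] 13.399772879999274 62.914474859048774
s- L in [0.4253 0.05  ] -14.644837745423734 -62.644991952627144
s- R in [0.4493 0.0456] 9.80783724651374 -63.41395726461857
s- L out [0.424  0.0462] -15.351934694471076 -66.68498223347217
s- R out [0.4492 0.0413] 10.340668469353867 -67.70289164918957
```

```bash
python3 -c "
from h import *
print(delta([.442,.304,0.22],down(np.radians(-1.4))))"
```

```text
(array([ 0.1911, -0.0346,  0.0654]), array([-0.0022,  0.0029, -0.1166]))
```

```bash
python3 -m crank '[{"x":0.19,"y":-0.035,"z":0.065,"ax":-0.002,"ay":0.003,"az":-0.117},{"x":0.19,"y":-0.035,"z":0.065,"ax":-0.002,"ay":0.003,"az":-0.117},{"x":0.19,"y":-0.035,"z":0.065,"ax":-0.002,"ay":0.003,"az":-0.117},{"x":0.19,"y":-0.035,"z":0.065,"ax":-0.002,"ay":0.003,"az":-0.117},{"x":0.19,"y":-0.035,"z":0.065,"ax":-0.002,"ay":0.003,"az":-0.117},{"x":0.19,"y":-0.035,"z":0.065,"ax":-0.002,"ay":0.003,"az":-0.117},{"x":0.19,"y":-0.035,"z":0.065,"ax":-0.002,"ay":0.003,"az":-0.117},{"x":0.19,"y":-0.035,"z":0.065,"ax":-0.002,"ay":0.003,"az":-0.117},{"x":0.19,"y":-0.035,"z":0.065,"ax":-0.002,"ay":0.003,"az":-0.117}]'; python3 -c "
from h import *
print(delta([.442,.304,0.22],down(np.radians(-1.4))));snap('wrist','w9');crop('w9',200,90,360,310,2.7,'w9c')"
```

```text
clock: 11.13
eef_pos: [0.4422, 0.3021, 0.221]
eef_rot: [0.716, 0.698, 0.0, 0.0]
contact_force: [0.4, -0.3, 0.3]
finger_gap: 0.0853
(array([ 0.0019, -0.0003,  0.001 ]), array([ 0.0005, -0.0003, -0.0021]))
```

View pics/w9c.png

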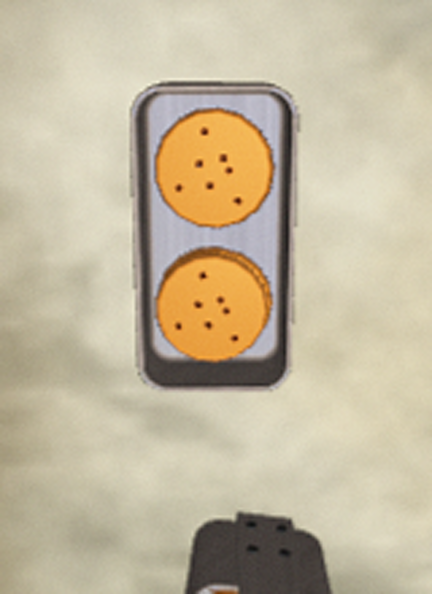

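View pics/w9.png

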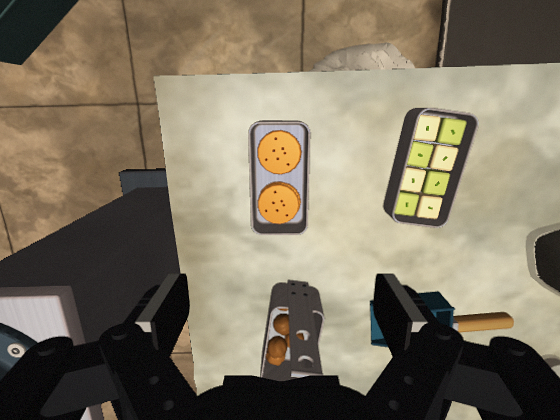

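```bash
python3 -c "
from h import *
p=par('w9')
f=lambda u,v,z: atz(p,(200+(u+.5)/2.7-.5,90+(v+.5)/2.7-.5),z)[:2]
a,b,c,d=f(132,120,.038),f(138,360,.038),f(298,120,.038),f(292,360,.038)
m1,m2=(a+c)/2,(b+d)/2; yaw=np.arctan2(*(m1-m2)[::-1]); print(np.degrees(yaw),np.linalg.norm(a-c),np.linalg.norm(b-d))
t,bo=f(214,84,.038),f(214,390,.038); print(t,bo,np.linalg.norm(t-bo))
ay=np.array([np.cos(yaw),np.sin(yaw)]);ax=np.array([ay[1],-ay[0]])
m=(m1+m2)/2;e=(t+bo)/2;cen=m@ax*ax+e@ay*ay;print('cen',cen)
print(delta([*cen,0.0],down(yaw-np.pi/2)))"
```

```text
88.41173489483457 0.060710379078110006 0.06147308811212541
[0.4415 0.3705] [0.4382 0.2519] 0.11858568342626073
cen [0.4402 0.3112]
(array([ 0.009 , -0.0024,  0.2211]), array([ 0.0006, -0.0005,  0.0007]))
```

```bash
python3 -m crank '[{"x":0.009,"y":-0.002,"z":0.04,"ax":0,"ay":0,"az":0},{"x":0.009,"y":-0.002,"z":0.08,"ax":0,"ay":0,"az":0},{"x":0.009,"y":-0.002,"z":0.12,"ax":0,"ay":0,"az":0},{"x":0.009,"y":-0.002,"z":0.16,"ax":0,"ay":0,"az":0},{"x":0.009,"y":-0.002,"z":0.2,"ax":0,"ay":0,"az":0},{"x":0.009,"y":-0.002,"z":0.22,"ax":0,"ay":0,"az":0},{"x":0.009,"y":-0.002,"z":0.22,"ax":0,"ay":0,"az":0}]' && python3 -m crank '[{"x":0,"y":0,"z":0,"ax":0,"ay":0,"az":0},{"x":0,"y":0,"z":0,"ax":0,"ay":0,"az":0},{"x":0,"y":0,"z":0,"ax":0,"ay":0,"az":0},{"x":0,"y":0,"z":0,"ax":0,"ay":0,"az":0},{"x":0,"y":0,"z":0,"ax":0,"ay":0,"az":0}]' 0.5 40; python3 -c "
from h import *
print(st()[0]['finger_gap'],st()[1]); snap('wrist','w10')"
```

```text
clock: 11.77
eef_pos: [0.438, 0.3094, -0.0032]
eef_rot: [0.717, 0.697, -0.003, -0.001]
contact_force: [-0.6, -0.6, 0.7]
finger_gap: 0.0858
clock: 12.18
eef_pos: [0.4416, 0.3127, 0.0027]
eef_rot: [0.716, 0.698, 0.002, 0.0]
contact_force: [-1.0, -2.9, 10.8]
finger_gap: 0.0614
0.061419300860787854 [0.4416 0.3127 0.0027]
```

View pics/w10.png

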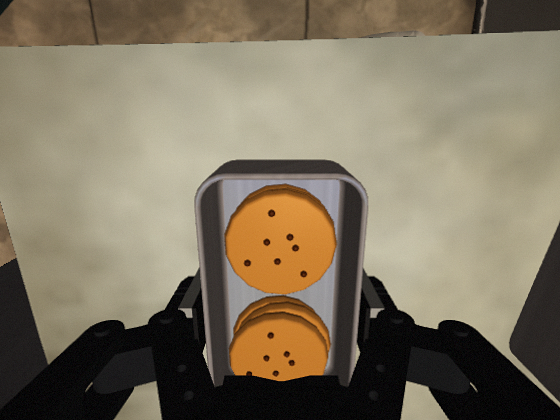

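```bash
python3 -c "
from h import *
crop('w10',180,150,380,260,4,'w10c')"
```

```text
(no output)
```

View pics/w10c.png

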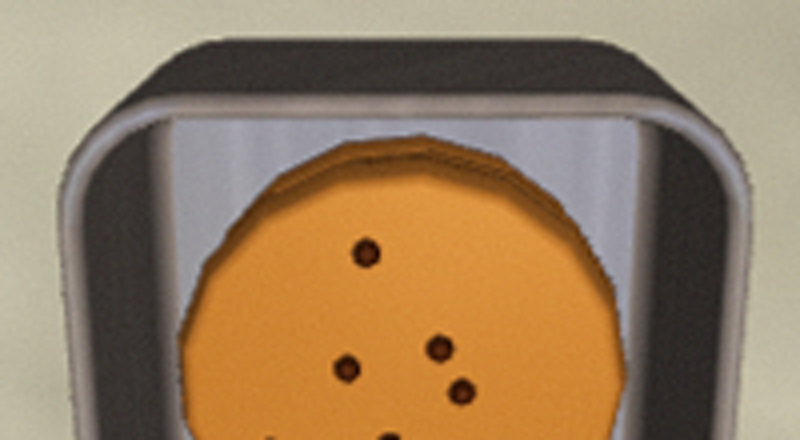

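```bash
python3 -c "
from h import *
p=par('w10');s,t,r=st()
for uv in [(281,173.2),(195.5,207.5),(367,207.5)]:
  q=atz(p,uv,.038); print(r.inv().apply(q-t))"
python3 -m crank '[{"x":0,"y":0,"z":-0.03,"ax":0,"ay":0,"az":0},{"x":0,"y":0,"z":-0.07,"ax":0,"ay":0,"az":0},{"x":0,"y":0,"z":-0.11,"ax":0,"ay":0,"az":0},{"x":0,"y":0,"z":-0.15,"ax":0,"ay":0,"az":0},{"x":0,"y":0,"z":-0.16,"ax":0,"ay":0,"az":0},{"x":0,"y":0,"z":-0.16,"ax":0,"ay":0,"az":0}]' 0.5 60;python3 -c "
from h import *
snap('wrist','w11');crop('w11',180,150,380,260,4,'w11c')"
```

```text
[ 0.0578 -0.0006 -0.0352]
[ 0.0457 -0.0304 -0.0353]
[ 0.0457  0.0294 -0.0351]
clock: 12.73
eef_pos: [0.442, 0.3133, 0.1652]
eef_rot: [0.716, 0.698, 0.004, 0.0]
contact_force: [0.0, 0.3, -2.6]
finger_gap: 0.0609
```

View pics/w11c.png

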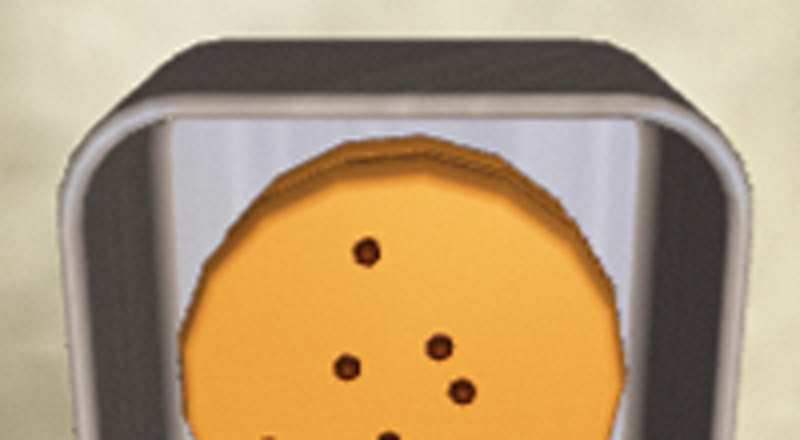

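```bash
cat >> h.py <<'E'
CYA=np.radians(80.2); cxa=np.array([np.sin(CYA),-np.cos(CYA)]); cya=np.array([np.cos(CYA),np.sin(CYA)])
CC=C0-.0011*np.array([np.sin(CY),-np.cos(CY)])
def over(z,dx=0.,dy=0.): # dx along tool y(carrier x), dy along tool x (carrier y)
    q=CC+dx*cxa+dy*cya; return delta([*q,z],down(CYA-np.pi/2))
E
python3 -c "
from h import *
print(CC,over(.18,0,.0022))"
```

```text
[0.448 0.11 ] (array([-0.2002,  0.0126, -0.018 ]), array([ 0.003 , -0.0029,  0.1448]))
```

```bash
python3 -m crank '[{"x":-0.02,"y":0.001,"z":-0.018,"ax":0.003,"ay":-0.003,"az":0.03},{"x":-0.05,"y":0.003,"z":-0.018,"ax":0.003,"ay":-0.003,"az":0.06},{"x":-0.085,"y":0.006,"z":-0.018,"ax":0.003,"ay":-0.003,"az":0.09},{"x":-0.12,"y":0.008,"z":-0.018,"ax":0.003,"ay":-0.003,"az":0.12},{"x":-0.155,"y":0.011,"z":-0.018,"ax":0.003,"ay":-0.003,"az":0.145},{"x":-0.18,"y":0.013,"z":-0.018,"ax":0.003,"ay":-0.003,"az":0.145},{"x":-0.194,"y":0.013,"z":-0.018,"ax":0.003,"ay":-0.003,"az":0.145},{"x":-0.2,"y":0.013,"z":-0.018,"ax":0.003,"ay":-0.003,"az":0.145},{"x":-0.2,"y":0.013,"z":-0.018,"ax":0.003,"ay":-0.003,"az":0.145},{"x":-0.2,"y":0.013,"z":-0.018,"ax":0.003,"ay":-0.003,"az":0.145}]';python3 -c "
from h import *
print(over(.18,0,.0022))
snap('wrist','w12');snap('side','s12');crop('s12',150,130,300,270,4,'s12c')"
```

```text
clock: 13.62
eef_pos: [0.4475, 0.112, 0.1777]
eef_rot: [0.765, 0.644, -0.003, -0.0]
contact_force: [0.1, -0.9, -1.4]
finger_gap: 0.0611
(array([ 0.0003,  0.0008, -0.0023]), array([-0.004 ,  0.0033, -0.0005]))
```

View pics/w12.png

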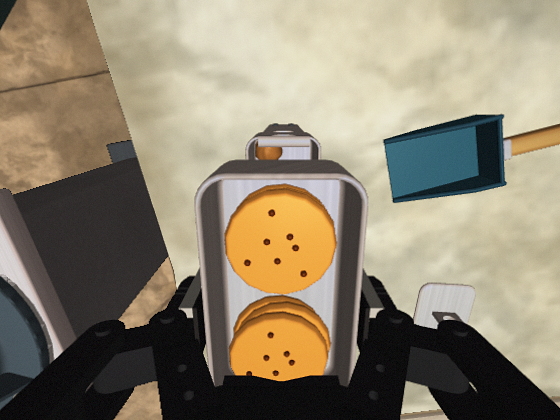

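View pics/s12c.png

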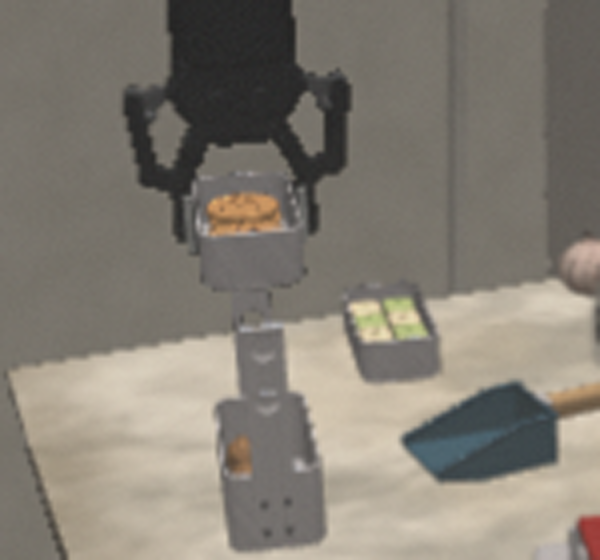

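```bash
python3 -c "
from h import *
crop('w12',230,110,340,190,7,'w12c')"
```

```text
(no output)
```

View pics/w12c.png

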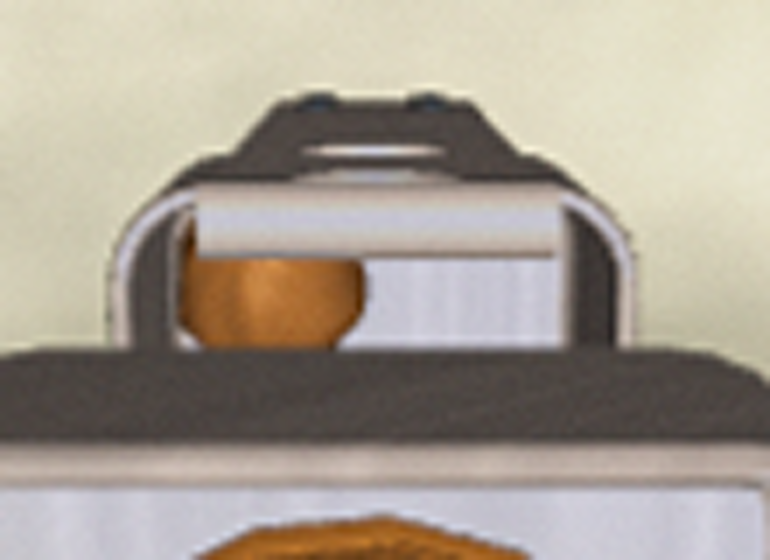

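```bash
python3 -c "
from h import *
p=par('w12');s,t,r=st()
def f(n,u,v,z): print(n,r.inv().apply(atz(p,(u,v),z)-t)*1e3)
for n,u,v in [('inL',193,255),('inR',568,255),('outL',195,185),('outR',566,185)]: f(n,230+(u+.5)/7-.5,110+(v+.5)/7-.5,.154)
for n,u,v in [('rimL',112,320),('rimR',634,320)]: f(n,230+(u+.5)/7-.5,110+(v+.5)/7-.5,.056)
f('tierend',281,110+443/7,t[2]+.0353); print(t)
for u,v in [(195.5,207.5),(367,207.5)]: f('tier',u,v,t[2]+.0353)"
```

```text
inL [ 60.0614 -12.5855  23.8568]
inR [60.0431 14.6888 23.7595]
outL [ 65.0168 -12.3194  23.84  ]
outR [64.995  14.4033 23.7447]
rimL [ 42.3706 -29.4672 121.9749]
rimR [ 42.3391  31.4963 121.7574]
tierend [ 57.2401  -0.414  -35.4824]
[0.4477 0.1126 0.178 ]
tier [ 45.217  -30.1491 -35.3377]
tier [ 45.2335  29.3978 -35.5503]
```

```bash
python3 -m crank '[{"x":0,"y":0.0012,"z":0.02,"ax":-0.003,"ay":0.003,"az":0},{"x":0,"y":0.0012,"z":0.04,"ax":-0.003,"ay":0.003,"az":0},{"x":0,"y":0.0012,"z":0.06,"ax":-0.003,"ay":0.003,"az":0},{"x":0,"y":0.0012,"z":0.08,"ax":-0.003,"ay":0.003,"az":0},{"x":0,"y":0.0012,"z":0.1,"ax":-0.003,"ay":0.003,"az":0},{"x":0,"y":0.0012,"z":0.11,"ax":-0.003,"ay":0.003,"az":0},{"x":0,"y":0.0012,"z":0.11,"ax":-0.003,"ay":0.003,"az":0}]';python3 -c "
from h import *
s,t,r=st();print(s['contact_force'],t)
snap('wrist','w13');snap('side','s13');crop('s13',150,150,280,270,5,'s13c');crop('w13',180,130,380,260,4,'w13c')"
```

```text
clock: 14.3
eef_pos: [0.447, 0.1117, 0.0662]
eef_rot: [0.765, 0.645, -0.002, -0.001]
contact_force: [-0.4, -0.5, -2.6]
finger_gap: 0.0612
[-0.3968 -0.4822 -2.6012] [0.447  0.1117 0.0662]
```

View pics/w13c.png

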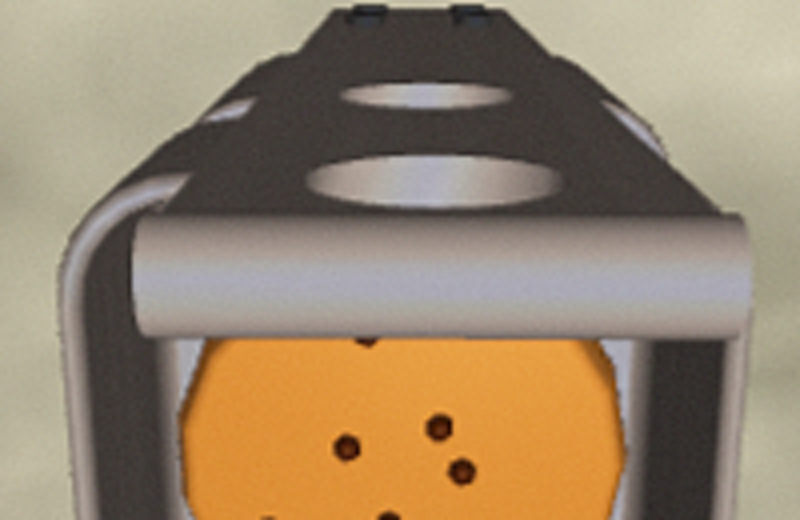

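View pics/s13c.png

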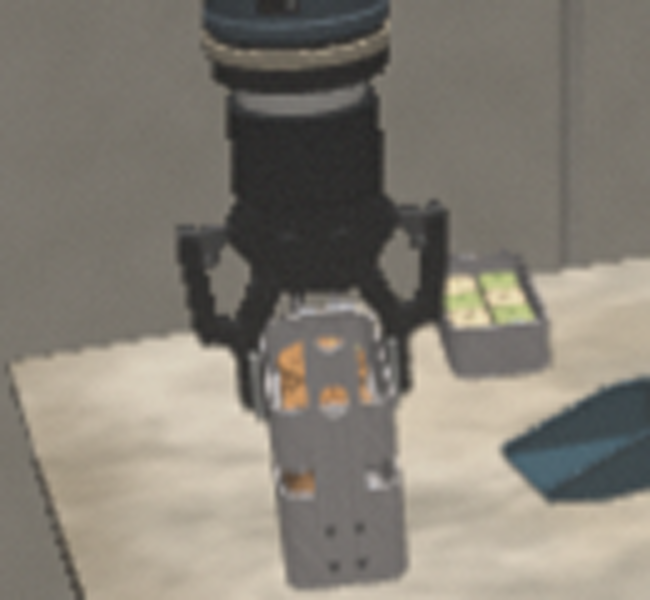

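```bash
python3 -c "
from h import *
p=par('w13');s,t,r=st()
def f(n,u,v,z): print(n,r.inv().apply(atz(p,(180+(u+.5)/4-.5,130+(v+.5)/4-.5),z)-t)*1e3)
for n,u,v in [('in',133,337),('in',750,337),('out',135,213),('out',748,213),('holeL',308,182),('holeR',563,182),]: f(n,u,v,.154 if 'o' in n and n!='holeL' and n!='holeR' or n=='in' else .142)
for u,v in [(342,95),(513,95)]: f('hole2',u,v,.108)
T=np.linalg.inv(r.as_matrix())@(np.array(p['world_from_camera'])[:3,:3]); print(T, r.inv().apply(np.array(p['world_from_camera'])[:3,3]-t))"
```

```text
in [ 60.1052 -13.7788 -85.5379]
in [ 60.1567  13.6926 -85.5537]
out [ 65.7413 -13.3244 -85.5399]
out [ 65.7775  13.1339 -85.5551]
holeL [ 64.7576  -6.7738 -73.5433]
holeR [ 64.7744   6.5744 -73.551 ]
hole2 [ 64.9184  -6.6902 -39.5434]
hole2 [ 64.9314   6.5699 -39.551 ]
[[ 0.0006  0.9512  0.3085]
 [ 1.     -0.0016  0.003 ]
 [ 0.0034  0.3085 -0.9512]] [ 0.0778 -0.0015 -0.1398]
```

Strap and tier agree to within about 0.5 mm, so I'll seat it.

```bash
python3 -m crank '[{"x":0,"y":0,"z":0.003,"ax":0,"ay":0,"az":0},{"x":0,"y":0,"z":0.006,"ax":0,"ay":0,"az":0},{"x":0,"y":0,"z":0.009,"ax":0,"ay":0,"az":0},{"x":0,"y":0,"z":0.011,"ax":0,"ay":0,"az":0},{"x":0,"y":0,"z":0.012,"ax":0,"ay":0,"az":0},{"x":0,"y":0,"z":0.012,"ax":0,"ay":0,"az":0}]';python3 -c "
from h import *
s,t,r=st();print(s['contact_force'],t)
snap('side','s14');crop('s14',150,150,280,270,5,'s14c')"
```

```text
clock: 14.9
eef_pos: [0.4485, 0.1112, 0.0562]
eef_rot: [0.765, 0.644, -0.0, -0.0]
contact_force: [-0.7, -0.9, -2.3]
finger_gap: 0.0612
[-0.6968 -0.8709 -2.3424] [0.4485 0.1112 0.0562]
```

View pics/s14c.png

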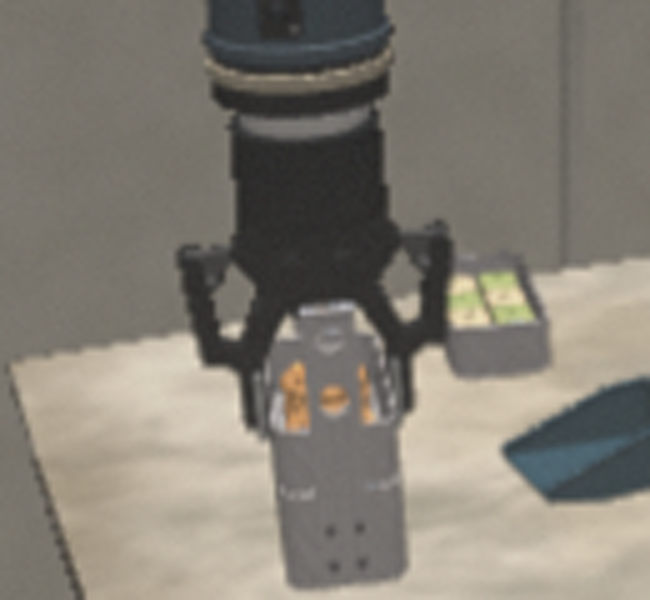

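```bash
python3 -m crank '[{"x":0,"y":0,"z":0.001,"ax":0,"ay":0,"az":0},{"x":0,"y":0,"z":0.002,"ax":0,"ay":0,"az":0},{"x":0,"y":0,"z":0.0025,"ax":0,"ay":0,"az":0},{"x":0,"y":0,"z":0.0025,"ax":0,"ay":0,"az":0},{"x":0,"y":0,"z":0.0025,"ax":0,"ay":0,"az":0}]'
```

```text
clock: 15.37
eef_pos: [0.4488, 0.1112, 0.0548]
eef_rot: [0.765, 0.644, 0.0, 0.0]
contact_force: [-6.5, -2.7, 19.7]
finger_gap: 0.0613
```

Contact at the expected height (0.0548). Releasing now.

```bash
python3 -m crank '[{"x":0,"y":0,"z":0,"ax":0,"ay":0,"az":0},{"x":0,"y":0,"z":0,"ax":0,"ay":0,"az":0},{"x":0,"y":0,"z":0,"ax":0,"ay":0,"az":0},{"x":0,"y":0,"z":0,"ax":0,"ay":0,"az":0}]' 1 60; python3 -m crank '[{"x":0,"y":0,"z":-0.03,"ax":0,"ay":0,"az":0},{"x":0,"y":0,"z":-0.07,"ax":0,"ay":0,"az":0},{"x":0,"y":0,"z":-0.11,"ax":0,"ay":0,"az":0},{"x":0,"y":0,"z":-0.15,"ax":0,"ay":0,"az":0},{"x":0,"y":0,"z":-0.18,"ax":0,"ay":0,"az":0},{"x":0,"y":0,"z":-0.18,"ax":0,"ay":0,"az":0}]'; python3 -c "
from h import *
snap('wrist','w15');print(delta([.597,.314,0.22],down(np.radians(81.3-90))))
snap('side','s15');crop('s15',150,150,280,270,5,'s15c')"
```

```text
clock: 15.7
eef_pos: [0.4487, 0.1112, 0.0539]
eef_rot: [0.765, 0.644, -0.0, 0.0]
contact_force: [0.4, 0.4, 0.6]
finger_gap: 0.0856
clock: 16.2
eef_pos: [0.4509, 0.1118, 0.2396]
eef_rot: [0.765, 0.644, 0.003, 0.002]
contact_force: [0.7, 0.1, 0.4]
finger_gap: 0.0853
(array([0.2244, 0.1101, 0.0177]), array([ 0.0047, -0.0019, -0.0194]))
```

View pics/w15.png

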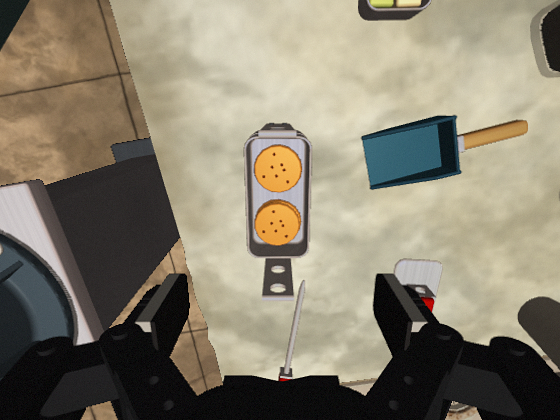

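View pics/s15c.png

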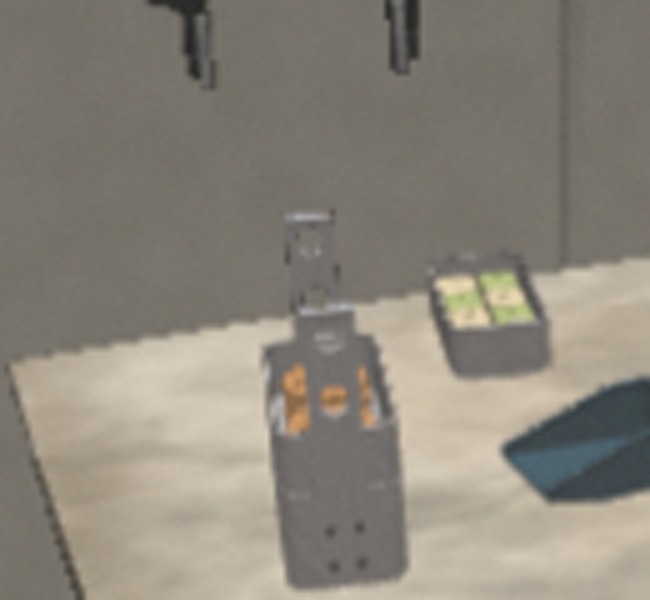

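Tier A is seated squarely. Moving to tier B.

```bash
python3 -m crank '[{"x":0.224,"y":0.11,"z":0.018,"ax":0,"ay":0,"az":-0.019},{"x":0.224,"y":0.11,"z":0.018,"ax":0,"ay":0,"az":-0.019},{"x":0.224,"y":0.11,"z":0.018,"ax":0,"ay":0,"az":-0.019},{"x":0.224,"y":0.11,"z":0.018,"ax":0,"ay":0,"az":-0.019},{"x":0.224,"y":0.11,"z":0.018,"ax":0,"ay":0,"az":-0.019},{"x":0.224,"y":0.11,"z":0.018,"ax":0,"ay":0,"az":-0.019},{"x":0.224,"y":0.11,"z":0.018,"ax":0,"ay":0,"az":-0.019},{"x":0.224,"y":0.11,"z":0.018,"ax":0,"ay":0,"az":-0.019},{"x":0.224,"y":0.11,"z":0.018,"ax":0,"ay":0,"az":-0.019}]'; python3 -c "
from h import *
print(delta([.597,.314,0.22],down(np.radians(-8.7))));snap('wrist','w16');crop('w16',200,90,360,310,2.7,'w16c')"
```

```text
clock: 17.05
eef_pos: [0.5946, 0.3128, 0.2142]
eef_rot: [0.759, 0.651, -0.001, -0.0]
contact_force: [-0.1, -0.3, 0.3]
finger_gap: 0.0854
(array([ 0.0015,  0.0022, -0.0058]), array([-0.0021,  0.0019, -0.0001]))
```

View pics/w16c.png

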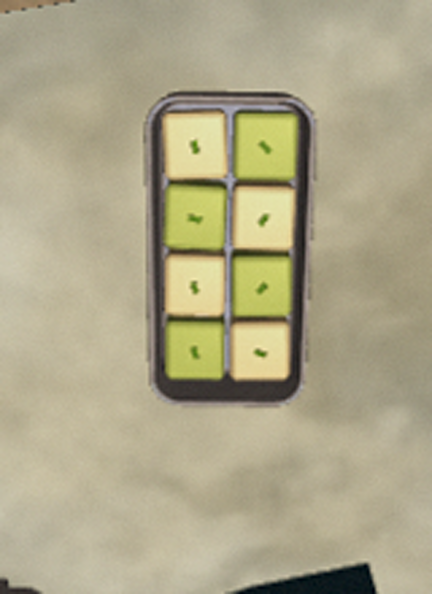

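```bash
python3 -c "
from h import *
p=par('w16')
f=lambda u,v,z: atz(p,(200+(u+.5)/2.7-.5,90+(v+.5)/2.7-.5),z)[:2]
a,b,c,d=f(146,140,.038),f(151,370,.038),f(314,140,.038),f(305,370,.038)
m1,m2=(a+c)/2,(b+d)/2; yaw=np.arctan2(*(m1-m2)[::-1]); print(np.degrees(yaw),np.linalg.norm(a-c),np.linalg.norm(b-d))
t,bo=f(230,95,.038),f(226,404,.038); print(t,bo,np.linalg.norm(t-bo))
ay=np.array([np.cos(yaw),np.sin(yaw)]);ax=np.array([ay[1],-ay[0]])
m=(m1+m2)/2;e=(t+bo)/2;cen=m@ax*ax+e@ay*ay;print('cen',cen)
print(delta([*cen,0.002],down(yaw-np.pi/2)))"
```

```text
81.02482450052872 0.0605533954681225 0.0604216013134872
[0.6072 0.3759] [0.5882 0.2591] 0.11837941475337696
cen [0.5981 0.3175]
(array([0.0058, 0.0029, 0.2133]), array([-0.0011,  0.0012,  0.0041]))
```

```bash
python3 -m crank '[{"x":0.007,"y":0.003,"z":0.04,"ax":0,"ay":0,"az":0.004},{"x":0.007,"y":0.003,"z":0.08,"ax":0,"ay":0,"az":0.004},{"x":0.007,"y":0.003,"z":0.12,"ax":0,"ay":0,"az":0.004},{"x":0.007,"y":0.003,"z":0.16,"ax":0,"ay":0,"az":0.004},{"x":0.007,"y":0.003,"z":0.2,"ax":0,"ay":0,"az":0.004},{"x":0.007,"y":0.003,"z":0.213,"ax":0,"ay":0,"az":0.004},{"x":0.007,"y":0.003,"z":0.213,"ax":0,"ay":0,"az":0.004},{"x":0.007,"y":0.003,"z":0.213,"ax":0,"ay":0,"az":0.004}]' && python3 -m crank '[{"x":0,"y":0,"z":0,"ax":0,"ay":0,"az":0},{"x":0,"y":0,"z":0,"ax":0,"ay":0,"az":0},{"x":0,"y":0,"z":0,"ax":0,"ay":0,"az":0},{"x":0,"y":0,"z":0,"ax":0,"ay":0,"az":0},{"x":0,"y":0,"z":0,"ax":0,"ay":0,"az":0}]' 0.5 60; python3 -c "
from h import *
snap('wrist','w17');crop('w17',180,150,380,260,4,'w17c')"
```

```text
clock: 17.77
eef_pos: [0.5988, 0.3187, 0.004]
eef_rot: [0.76, 0.649, -0.0, 0.0]
contact_force: [0.2, 0.0, 0.6]
finger_gap: 0.0851
clock: 18.18
eef_pos: [0.6005, 0.3201, 0.0056]
eef_rot: [0.76, 0.65, 0.002, 0.001]
contact_force: [-2.5, -2.6, 13.0]
finger_gap: 0.0611
```

View pics/w17c.png

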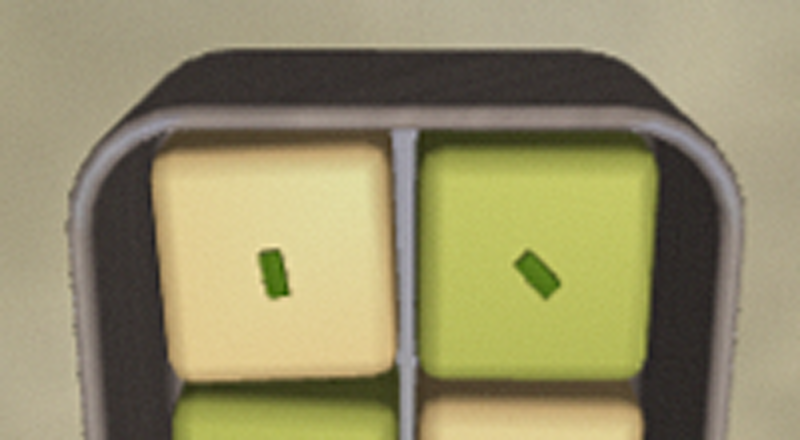

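```bash
python3 -c "
from h import *
p=par('w17');s,t,r=st()
for uv in [(281.2,150+105.5/4),(180+72/4,210),(180+740/4,210)]:
  q=atz(p,uv,.038); print(r.inv().apply(q-t))"
python3 -m crank '[{"x":0,"y":0,"z":-0.03,"ax":0,"ay":0,"az":0},{"x":0,"y":0,"z":-0.07,"ax":0,"ay":0,"az":0},{"x":0,"y":0,"z":-0.11,"ax":0,"ay":0,"az":0},{"x":0,"y":0,"z":-0.15,"ax":0,"ay":0,"az":0},{"x":0,"y":0,"z":-0.19,"ax":0,"ay":0,"az":0},{"x":0,"y":0,"z":-0.19,"ax":0,"ay":0,"az":0}]';python3 -c "
from h import *
print(delta([.4488,.1112,.195],R.from_quat([.765,.644,0,0])))"
```

```text
[ 0.0561 -0.0004 -0.0323]
[ 0.0439 -0.0302 -0.0324]
[ 0.0438  0.0297 -0.0322]
clock: 18.73
eef_pos: [0.6018, 0.321, 0.2031]
eef_rot: [0.76, 0.65, 0.006, 0.001]
contact_force: [1.7, 1.2, -0.7]
finger_gap: 0.0615
(array([-0.2311, -0.1185,  0.0051]), array([ 0.0102, -0.0077,  0.0151]))
```

```bash
python3 -m crank '[{"x":-0.02,"y":-0.01,"z":0.004,"ax":0,"ay":0,"az":0},{"x":-0.055,"y":-0.028,"z":0.004,"ax":0.005,"ay":-0.004,"az":0.01},{"x":-0.09,"y":-0.046,"z":0.004,"ax":0.01,"ay":-0.008,"az":0.015},{"x":-0.125,"y":-0.064,"z":0.004,"ax":0.01,"ay":-0.008,"az":0.015},{"x":-0.16,"y":-0.082,"z":0.004,"ax":0.01,"ay":-0.008,"az":0.015},{"x":-0.19,"y":-0.098,"z":0.004,"ax":0.01,"ay":-0.008,"az":0.015},{"x":-0.215,"y":-0.11,"z":0.004,"ax":0.01,"ay":-0.008,"az":0.015},{"x":-0.229,"y":-0.1185,"z":0.004,"ax":0.01,"ay":-0.008,"az":0.015},{"x":-0.229,"y":-0.1185,"z":0.004,"ax":0.01,"ay":-0.008,"az":0.015},{"x":-0.229,"y":-0.1185,"z":0.004,"ax":0.01,"ay":-0.008,"az":0.015}]';python3 -c "
from h import *
print(delta([.4491,.1129,.195],R.from_quat([.765,.644,0,0])))
snap('wrist','w18');crop('w18',180,110,380,240,4,'w18c')"
```

```text
clock: 19.57
eef_pos: [0.4467, 0.1116, 0.19]
eef_rot: [0.765, 0.644, -0.005, -0.001]
contact_force: [0.1, -0.8, -1.5]
finger_gap: 0.0608
(array([ 0.0017,  0.0021, -0.005 ]), array([-0.0077,  0.0071, -0.001 ]))
```

View pics/w18c.png

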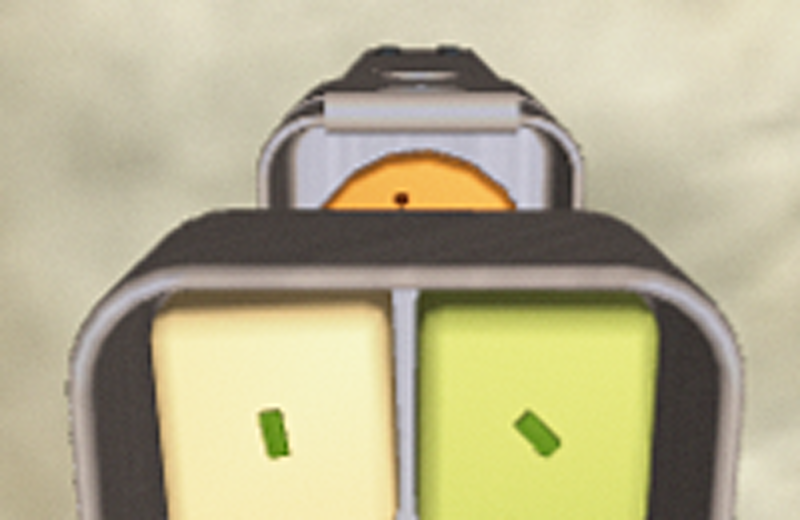

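```bash
python3 -m crank '[{"x":0.002,"y":0.002,"z":0.005,"ax":-0.007,"ay":0.006,"az":0},{"x":0.002,"y":0.002,"z":0.025,"ax":-0.007,"ay":0.006,"az":0},{"x":0.002,"y":0.002,"z":0.045,"ax":-0.007,"ay":0.006,"az":0},{"x":0.002,"y":0.002,"z":0.065,"ax":-0.007,"ay":0.006,"az":0},{"x":0.002,"y":0.002,"z":0.08,"ax":-0.007,"ay":0.006,"az":0},{"x":0.002,"y":0.002,"z":0.085,"ax":-0.007,"ay":0.006,"az":0},{"x":0.002,"y":0.002,"z":0.085,"ax":-0.007,"ay":0.006,"az":0},{"x":0.002,"y":0.002,"z":0.085,"ax":-0.007,"ay":0.006,"az":0}]';python3 -c "
from h import *
print(delta([.4491,.1129,.0916],R.from_quat([.765,.644,0,0])))
snap('wrist','w19');crop('w19',180,110,380,240,4,'w19c')"
```

```text
clock: 20.28
eef_pos: [0.4483, 0.1134, 0.1042]
eef_rot: [0.765, 0.644, -0.002, -0.0]
contact_force: [0.6, -0.1, -1.0]
finger_gap: 0.0609
(array([-0.0003,  0.0009,  0.0126]), array([-0.0028,  0.0021,  0.0006]))
```

View pics/w19c.png

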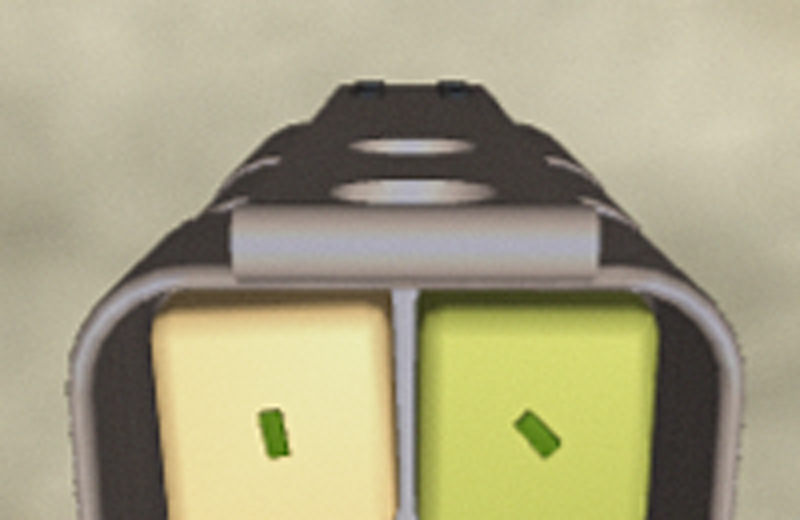

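```bash
python3 -m crank '[{"x":0,"y":0.001,"z":0.003,"ax":-0.003,"ay":0.002,"az":0},{"x":0,"y":0.001,"z":0.006,"ax":-0.003,"ay":0.002,"az":0},{"x":0,"y":0.001,"z":0.009,"ax":-0.003,"ay":0.002,"az":0},{"x":0,"y":0.001,"z":0.011,"ax":-0.003,"ay":0.002,"az":0},{"x":0,"y":0.001,"z":0.0125,"ax":-0.003,"ay":0.002,"az":0},{"x":0,"y":0.001,"z":0.0135,"ax":-0.003,"ay":0.002,"az":0},{"x":0,"y":0.001,"z":0.0135,"ax":-0.003,"ay":0.002,"az":0}]';python3 -c "
from h import *
print(delta([.4491,.1129,.0916],R.from_quat([.765,.644,0,0])))
snap('side','s20');crop('s20',150,130,280,270,4.2,'s20c')"
```

```text
clock: 20.92
eef_pos: [0.4489, 0.1127, 0.0915]
eef_rot: [0.765, 0.644, 0.0, 0.0]
contact_force: [-9.8, -3.6, 26.9]
finger_gap: 0.0609
(array([ 0.0002,  0.0002, -0.0001]), array([ 0.0009, -0.    ,  0.    ]))
```

View pics/s20c.png

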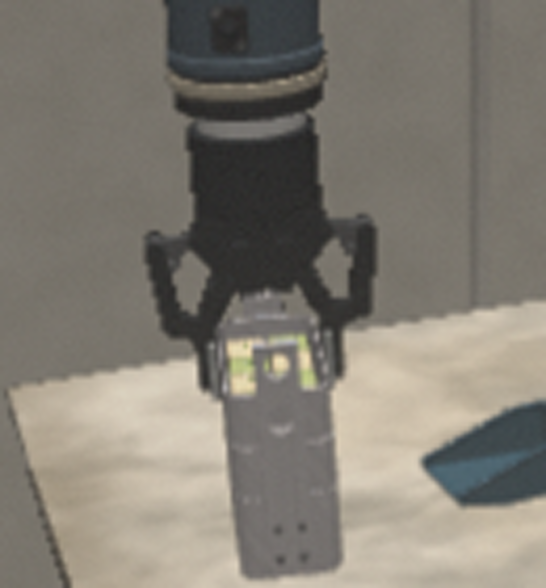

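Tier B is seated at the expected height (0.0915). I'll release, rise, and go to view the lid.

```bash
python3 -m crank '[{"x":0,"y":0,"z":0,"ax":0,"ay":0,"az":0},{"x":0,"y":0,"z":0,"ax":0,"ay":0,"az":0},{"x":0,"y":0,"z":0,"ax":0,"ay":0,"az":0},{"x":0,"y":0,"z":0,"ax":0,"ay":0,"az":0}]' 1 60; python3 -m crank '[{"x":0,"y":0,"z":-0.03,"ax":0,"ay":0,"az":0},{"x":0,"y":0,"z":-0.07,"ax":0,"ay":0,"az":0},{"x":0,"y":0,"z":-0.11,"ax":0,"ay":0,"az":0},{"x":0,"y":0,"z":-0.15,"ax":0,"ay":0,"az":0},{"x":0,"y":0,"z":-0.17,"ax":0,"ay":0,"az":0},{"x":0,"y":0,"z":-0.17,"ax":0,"ay":0,"az":0}]'; python3 -c "
from h import *
snap('wrist','w21');snap('top','t21')
print(delta([.597,-.084,0.22],down(np.radians(77.9-90))))"
```

```text
clock: 21.3
eef_pos: [0.4489, 0.1128, 0.0903]
eef_rot: [0.765, 0.644, -0.0, 0.0]
contact_force: [0.1, 0.5, 0.0]
finger_gap: 0.0854
clock: 21.8
eef_pos: [0.4506, 0.1133, 0.2648]
eef_rot: [0.765, 0.644, 0.003, 0.002]
contact_force: [0.4, 1.0, -0.1]
finger_gap: 0.0857
(array([-0.1689,  0.1791,  0.0408]), array([ 0.0011, -0.0002,  0.04  ]))
```

View pics/w21.png

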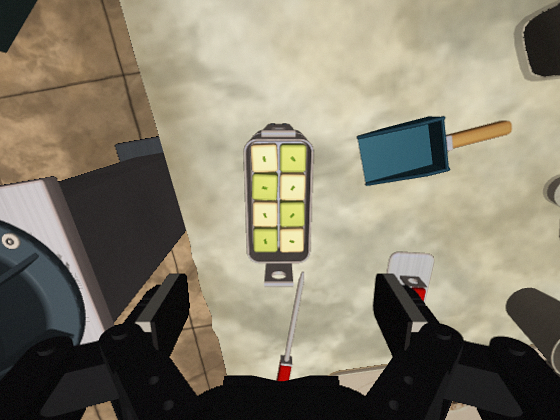

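Tier B sits squarely between the straps. On to the lid.

```bash
python3 -m crank '[{"x":-0.169,"y":0.179,"z":0.041,"ax":0,"ay":0,"az":0.04},{"x":-0.169,"y":0.179,"z":0.041,"ax":0,"ay":0,"az":0.04},{"x":-0.169,"y":0.179,"z":0.041,"ax":0,"ay":0,"az":0.04},{"x":-0.169,"y":0.179,"z":0.041,"ax":0,"ay":0,"az":0.04},{"x":-0.169,"y":0.179,"z":0.041,"ax":0,"ay":0,"az":0.04},{"x":-0.169,"y":0.179,"z":0.041,"ax":0,"ay":0,"az":0.04},{"x":-0.169,"y":0.179,"z":0.041,"ax":0,"ay":0,"az":0.04},{"x":-0.169,"y":0.179,"z":0.041,"ax":0,"ay":0,"az":0.04},{"x":-0.169,"y":0.179,"z":0.041,"ax":0,"ay":0,"az":0.04}]'; python3 -c "
from h import *
print(st()[1]);snap('wrist','w22');crop('w22',200,90,360,310,2.7,'w22c')"
```

```text
clock: 22.65
eef_pos: [0.5957, -0.084, 0.218]
eef_rot: [0.778, 0.628, -0.001, -0.001]
contact_force: [-0.4, 0.6, -0.3]
finger_gap: 0.0854
[ 0.5957 -0.084   0.218 ]
```

View pics/w22c.png

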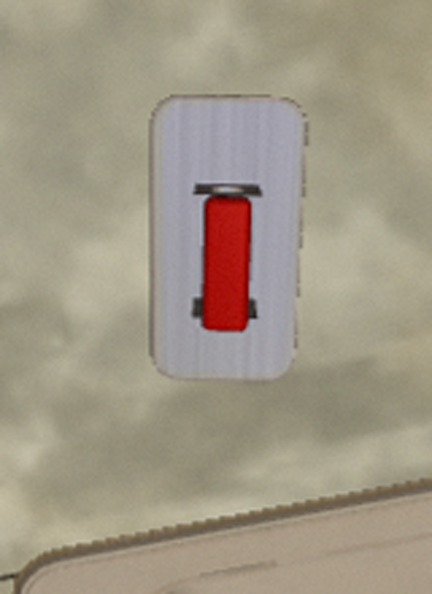

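```bash
python3 -c "
from h import *
p=par('w22')
f=lambda u,v,z: atz(p,(200+(u+.5)/2.7-.5,90+(v+.5)/2.7-.5),z)[:2]
def fit(a,b,c,d,t,bo):
  m1,m2=(a+c)/2,(b+d)/2; yaw=np.arctan2(*(m1-m2)[::-1]); print(np.degrees(yaw),np.linalg.norm(a-c),np.linalg.norm(b-d),np.linalg.norm(t-bo))
  ay=np.array([np.cos(yaw),np.sin(yaw)]);ax=np.array([ay[1],-ay[0]])
  m=(m1+m2)/2;e=(t+bo)/2;cen=m@ax*ax+e@ay*ay;print('cen',cen);return cen,yaw
c,yaw=fit(f(152,130,.008),f(155,350,.008),f(304,130,.008),f(297,350,.008),f(228,97,.008),f(227,380,.008))
cb,_=fit(f(204,210,.044),f(202,320,.044),f(251,210,.044),f(248,320,.044),f(227,196,.044),f(225,331,.044))
print(delta([*(c+cb)/2,0.0195],down(yaw-np.pi/2)))"
```

```text
77.5389974988891 0.060427750435594334 0.06117840956796674 0.11890660499062596
cen [ 0.5985 -0.0816]
76.76493593270655 0.017266112509394565 0.017596336262293663 0.05178574867595518
cen [ 0.5981 -0.0812]
(array([0.0026, 0.0023, 0.1993]), array([-0.0012,  0.0002,  0.0068]))
```

```bash
python3 -m crank '[{"x":0.003,"y":0.002,"z":0.04,"ax":0,"ay":0,"az":0.008},{"x":0.003,"y":0.002,"z":0.08,"ax":0,"ay":0,"az":0.008},{"x":0.003,"y":0.002,"z":0.12,"ax":0,"ay":0,"az":0.008},{"x":0.003,"y":0.002,"z":0.16,"ax":0,"ay":0,"az":0.008},{"x":0.003,"y":0.002,"z":0.19,"ax":0,"ay":0,"az":0.008},{"x":0.003,"y":0.002,"z":0.199,"ax":0,"ay":0,"az":0.008},{"x":0.003,"y":0.002,"z":0.199,"ax":0,"ay":0,"az":0.008},{"x":0.003,"y":0.002,"z":0.199,"ax":0,"ay":0,"az":0.008}]' && python3 -m crank '[{"x":0,"y":0,"z":0,"ax":0,"ay":0,"az":0},{"x":0,"y":0,"z":0,"ax":0,"ay":0,"az":0},{"x":0,"y":0,"z":0,"ax":0,"ay":0,"az":0},{"x":0,"y":0,"z":0,"ax":0,"ay":0,"az":0},{"x":0,"y":0,"z":0,"ax":0,"ay":0,"az":0},{"x":0,"y":0,"z":0,"ax":0,"ay":0,"az":0},{"x":0,"y":0,"z":0,"ax":0,"ay":0,"az":0},{"x":0,"y":0,"z":0,"ax":0,"ay":0,"az":0}]' 0 60; python3 -c "
from h import *
snap('wrist','w23')"
```

```text
clock: 23.37
eef_pos: [0.5995, -0.0812, 0.022]
eef_rot: [0.78, 0.626, 0.0, 0.001]
contact_force: [-1.2, 0.6, 0.9]
finger_gap: 0.0856
clock: 24.03
eef_pos: [0.5992, -0.0818, 0.0208]
eef_rot: [0.78, 0.626, 0.0, 0.0]
contact_force: [-2.0, 0.0, 5.2]
finger_gap: 0.0164
```

View pics/w23.png

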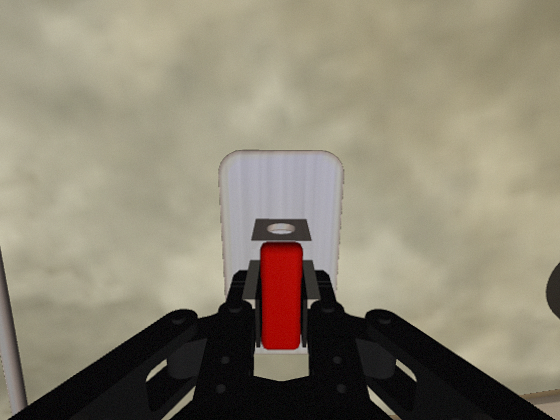

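```bash
python3 -c "
from h import *
p=par('w23');s,t,r=st()
for uv,z in [((281.5,150.5),.008),((219.5,180),.008),((344,180),.008),((281,242),.044),((281,350),.044)]:
  q=atz(p,uv,z); print(r.inv().apply(q-t))"
python3 -m crank '[{"x":0,"y":0,"z":-0.03,"ax":0,"ay":0,"az":0},{"x":0,"y":0,"z":-0.07,"ax":0,"ay":0,"az":0},{"x":0,"y":0,"z":-0.11,"ax":0,"ay":0,"az":0},{"x":0,"y":0,"z":-0.15,"ax":0,"ay":0,"az":0},{"x":0,"y":0,"z":-0.19,"ax":0,"ay":0,"az":0},{"x":0,"y":0,"z":-0.2,"ax":0,"ay":0,"az":0},{"x":0,"y":0,"z":-0.2,"ax":0,"ay":0,"az":0},{"x":0,"y":0,"z":-0.2,"ax":0,"ay":0,"az":0}]' 0 80;python3 -c "
from h import *
print(delta([.4489,.1127,.20],R.from_quat([.765,.644,0,0])))"
```

```text
[ 0.0596 -0.0002  0.0128]
[ 0.0453 -0.0306  0.0128]
[0.0453 0.0306 0.0128]
[ 0.0275 -0.0004 -0.0232]
[-0.0252 -0.0004 -0.0232]
clock: 24.75
eef_pos: [0.5992, -0.0817, 0.22]
eef_rot: [0.78, 0.626, -0.0, 0.0]
contact_force: [-0.2, 0.5, -2.4]
finger_gap: 0.0162
(array([ 0.1571, -0.1889,  0.0199]), array([ 0.0002,  0.0003, -0.0479]))
```

```bash
python3 -m crank '[{"x":0.02,"y":-0.024,"z":0.005,"ax":0,"ay":0,"az":-0.02},{"x":0.045,"y":-0.054,"z":0.01,"ax":0,"ay":0,"az":-0.048},{"x":0.07,"y":-0.084,"z":0.02,"ax":0,"ay":0,"az":-0.048},{"x":0.095,"y":-0.114,"z":0.02,"ax":0,"ay":0,"az":-0.048},{"x":0.12,"y":-0.144,"z":0.02,"ax":0,"ay":0,"az":-0.048},{"x":0.14,"y":-0.172,"z":0.02,"ax":0,"ay":0,"az":-0.048},{"x":0.15,"y":-0.184,"z":0.02,"ax":0,"ay":0,"az":-0.048},{"x":0.1535,"y":-0.189,"z":0.02,"ax":0,"ay":0,"az":-0.048},{"x":0.1535,"y":-0.189,"z":0.02,"ax":0,"ay":0,"az":-0.048},{"x":0.1535,"y":-0.189,"z":0.02,"ax":0,"ay":0,"az":-0.048}]';python3 -c "
from h import *
print(delta([.4483,.1092,.1408],R.from_quat([.765,.644,0,0])))
snap('wrist','w24');crop('w24',180,90,380,240,4,'w24c')"
```

```text
clock: 25.58
eef_pos: [0.4478, 0.1088, 0.1994]
eef_rot: [0.765, 0.644, -0.001, -0.0]
contact_force: [0.3, -0.3, -0.9]
finger_gap: 0.0161
(array([0.0005, 0.0005, 0.0586]), array([-0.0011,  0.0011,  0.0004]))
```

View pics/w24c.png

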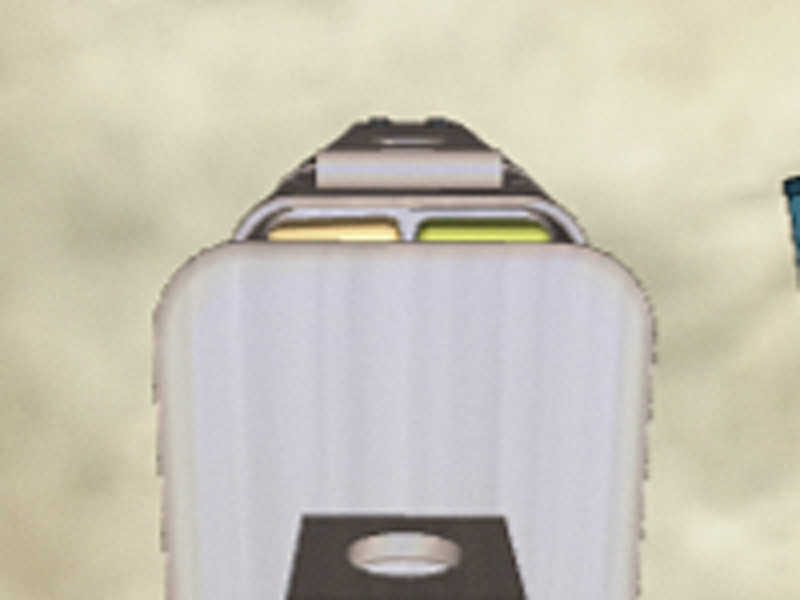

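```bash
python3 -c "
from h import *
p=par('w24');s,t,r=st()
def f(n,u,v,z): print(n,r.inv().apply(atz(p,(180+(u+.5)/4-.5,90+(v+.5)/4-.5),z)-t)*1e3)
f('in',409,188,.154);f('out',409,150,.154);f('Bend',409,198,.124);f('lid',405,243,t[2]-.0128);print(delta([.4483,.1092,.1408],R.from_quat([.765,.644,0,0])))"
python3 -m crank '[{"x":0.0005,"y":0.0005,"z":0.01,"ax":-0.001,"ay":0.001,"az":0},{"x":0.0005,"y":0.0005,"z":0.025,"ax":-0.001,"ay":0.001,"az":0},{"x":0.0005,"y":0.0005,"z":0.038,"ax":-0.001,"ay":0.001,"az":0},{"x":0.0005,"y":0.0005,"z":0.046,"ax":-0.001,"ay":0.001,"az":0},{"x":0.0005,"y":0.0005,"z":0.048,"ax":-0.001,"ay":0.001,"az":0},{"x":0.0005,"y":0.0005,"z":0.048,"ax":-0.001,"ay":0.001,"az":0}]';python3 -c "
from h import *
print(delta([.4483,.1092,.1408],R.from_quat([.765,.644,0,0])))
snap('wrist','w25');crop('w25',180,90,380,240,4,'w25c')"
```

```text
in [63.8276 -0.4554 45.5229]
out [69.0567 -0.4664 45.518 ]
Bend [59.9214 -0.3806 75.5266]
lid [59.9423 -0.9972 12.7441]
(array([0.0007, 0.    , 0.0588]), array([-0.0008,  0.0009, -0.0004]))
clock: 26.13
eef_pos: [0.4485, 0.109, 0.1519]
eef_rot: [0.765, 0.644, 0.0, -0.0]
contact_force: [-0.2, 0.6, -0.9]
finger_gap: 0.0167
(array([ 0.0001, -0.0003,  0.0111]), array([ 0.    , -0.0002, -0.0008]))
```

View pics/w25c.png

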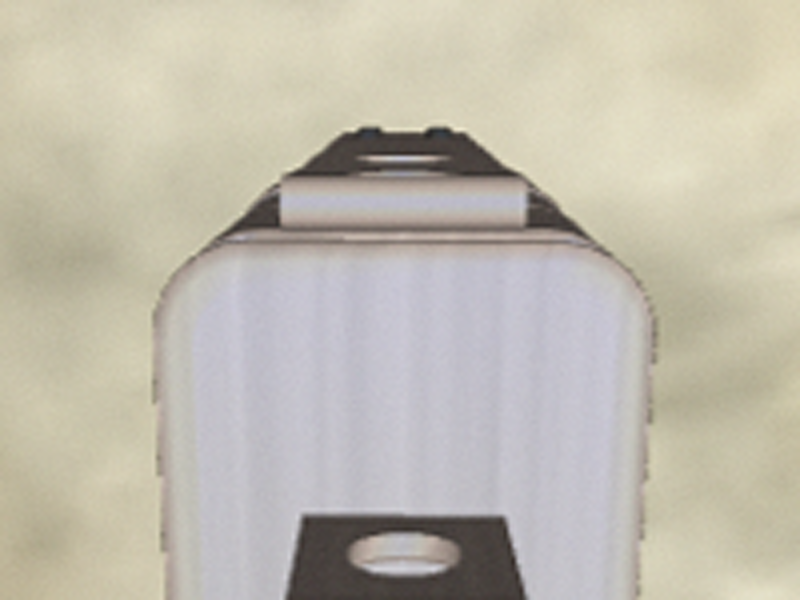

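Aligned, with strap and lid centres within a pixel. Seating the lid.

```bash
python3 -m crank '[{"x":0,"y":0,"z":0.003,"ax":0,"ay":0,"az":0},{"x":0,"y":0,"z":0.006,"ax":0,"ay":0,"az":0},{"x":0,"y":0,"z":0.008,"ax":0,"ay":0,"az":0},{"x":0,"y":0,"z":0.01,"ax":0,"ay":0,"az":0},{"x":0,"y":0,"z":0.0115,"ax":0,"ay":0,"az":0},{"x":0,"y":0,"z":0.0125,"ax":0,"ay":0,"az":0},{"x":0,"y":0,"z":0.0125,"ax":0,"ay":0,"az":0}]';python3 -c "
from h import *
print(delta([.4483,.1092,.1408],R.from_quat([.765,.644,0,0])))
snap('side','s26');crop('s26',150,130,280,270,4.2,'s26c')"
```

```text
clock: 26.77
eef_pos: [0.4489, 0.1097, 0.1408]
eef_rot: [0.765, 0.644, 0.001, 0.001]
contact_force: [-5.3, -0.9, 13.1]
finger_gap: 0.0162
(array([-0.0006, -0.0005, -0.    ]), array([ 0.0025, -0.0011,  0.0002]))
```

View pics/s26c.png

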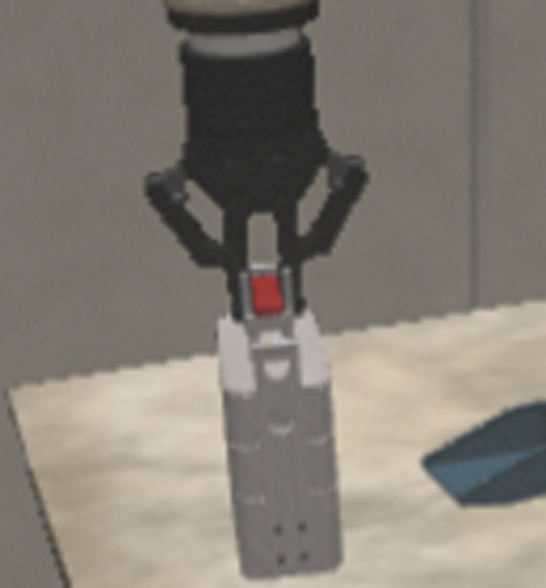

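```bash
python3 -m crank '[{"x":0,"y":0,"z":0,"ax":0,"ay":0,"az":0},{"x":0,"y":0,"z":0,"ax":0,"ay":0,"az":0},{"x":0,"y":0,"z":0,"ax":0,"ay":0,"az":0},{"x":0,"y":0,"z":0,"ax":0,"ay":0,"az":0},{"x":0,"y":0,"z":0,"ax":0,"ay":0,"az":0}]' 1 60; python3 -m crank '[{"x":0,"y":0,"z":-0.03,"ax":0,"ay":0,"az":0},{"x":0,"y":0,"z":-0.07,"ax":0,"ay":0,"az":0},{"x":0,"y":0,"z":-0.11,"ax":0,"ay":0,"az":0},{"x":0,"y":0,"z":-0.14,"ax":0,"ay":0,"az":0},{"x":0,"y":0,"z":-0.14,"ax":0,"ay":0,"az":0},{"x":0,"y":0,"z":-0.14,"ax":0,"ay":0,"az":0}]'; python3 -c "
from h import *
snap('wrist','w27');snap('top','t27')
print(delta([.402,-.199,0.22],down(np.radians(71.9-90))))"
```

```text
clock: 27.23
eef_pos: [0.4485, 0.1096, 0.1398]
eef_rot: [0.765, 0.644, 0.001, 0.0]
contact_force: [-0.8, -0.3, -0.2]
finger_gap: 0.0756
clock: 27.73
eef_pos: [0.4492, 0.1098, 0.2812]
eef_rot: [0.765, 0.644, 0.002, 0.001]
contact_force: [-0.7, -0.0, -1.2]
finger_gap: 0.0854
(array([-0.3119,  0.0071,  0.059 ]), array([ 0.0001, -0.0003,  0.1447]))
```

View pics/w27.png

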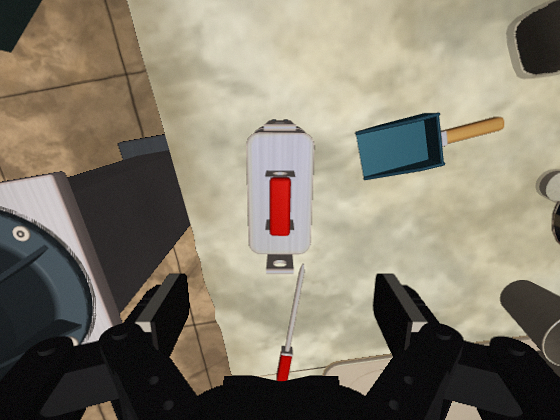

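```bash
python3 -m crank '[{"x":-0.312,"y":0.007,"z":0.059,"ax":0,"ay":0,"az":0.145},{"x":-0.312,"y":0.007,"z":0.059,"ax":0,"ay":0,"az":0.145},{"x":-0.312,"y":0.007,"z":0.059,"ax":0,"ay":0,"az":0.145},{"x":-0.312,"y":0.007,"z":0.059,"ax":0,"ay":0,"az":0.145},{"x":-0.312,"y":0.007,"z":0.059,"ax":0,"ay":0,"az":0.145},{"x":-0.312,"y":0.007,"z":0.059,"ax":0,"ay":0,"az":0.145},{"x":-0.312,"y":0.007,"z":0.059,"ax":0,"ay":0,"az":0.145},{"x":-0.312,"y":0.007,"z":0.059,"ax":0,"ay":0,"az":0.145},{"x":-0.312,"y":0.007,"z":0.059,"ax":0,"ay":0,"az":0.145},{"x":-0.312,"y":0.007,"z":0.059,"ax":0,"ay":0,"az":0.145}]'; python3 -c "
from h import *
print(delta([.402,-.199,0.22],down(np.radians(71.9-90))));snap('wrist','w28');crop('w28',180,40,380,260,2.7,'w28c');crop('w27',230,110,330,280,3.5,'w27c')"
```

```text
clock: 28.67
eef_pos: [0.401, -0.1997, 0.2191]
eef_rot: [0.81, 0.586, -0.0, -0.001]
contact_force: [0.3, -0.1, -0.1]
finger_gap: 0.0853
(array([ 0.001 ,  0.0008, -0.0009]), array([-0.002 , -0.0013, -0.0032]))
```

View pics/w28c.png

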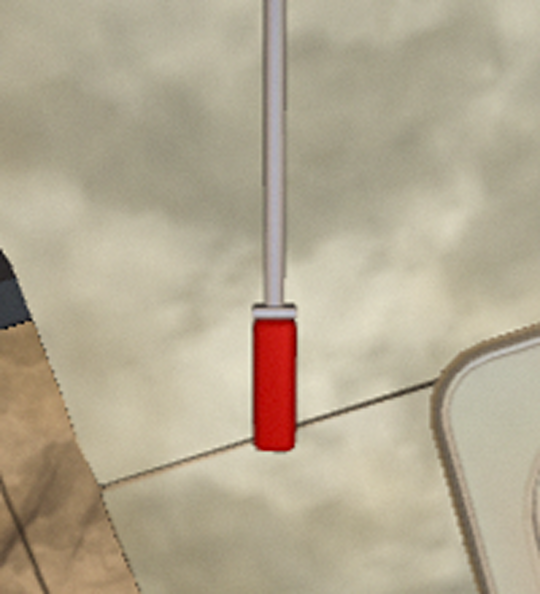

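View pics/w27c.png

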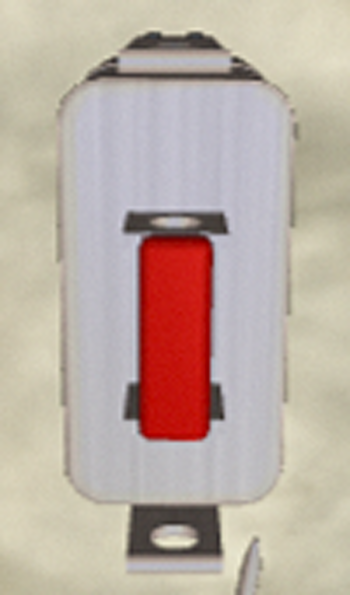

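```bash
python3 -c "
from h import *
p=par('w27')
f=lambda u,v,z: atz(p,(230+(u+.5)/3.5-.5,110+(v+.5)/3.5-.5),z)[:2]
sp=(f(120,62,.154)+f(231,62,.154))/2; sm=(f(128,565,.154)+f(222,565,.154))/2
print('straps',sp,sm,np.linalg.norm(sp-sm),'mid',(sp+sm)/2,'yaw',np.degrees(np.arctan2(*(sp-sm)[::-1])))
l1=(f(60,130,.128)+f(292,130,.128))/2;l2=(f(68,470,.128)+f(284,470,.128))/2;print('lid yaw',np.degrees(np.arctan2(*(l1-l2)[::-1])),(l1+l2)/2,np.linalg.norm(f(60,130,.128)-f(292,130,.128)))
p=par('w28')
f=lambda u,v,z: atz(p,(180+(u+.5)/2.7-.5,40+(v+.5)/2.7-.5),z)[:2]
a,b=f(274,304,.018),f(274.5,450,.018); print('handle',a,b,np.linalg.norm(a-b),'w',np.linalg.norm(f(253,380,.018)-f(296,380,.018)))
s1=f(274,20,.008)
print('yaw handle',np.degrees(np.arctan2(*(a-b)[::-1])),'shaft',np.degrees(np.arctan2(*(s1-a)[::-1])))
print('red front',f(274,320,.018))
print(st()[0]['joints'])
"; python3 -c "
from h import *
crop('t27',200,190,400,300,4,'t27c')"
```

```text
straps [0.4593 0.1739] [0.4369 0.0456] 0.1302474217720981 mid [0.4481 0.1098] yaw 80.08862905464046
lid yaw 80.15567988457713 [0.4482 0.1089] 0.0601983554954394
handle [ 0.4117 -0.1655] [ 0.3931 -0.2224] 0.05982684640360254 w 0.01736978566273969
yaw handle 71.95131944711609 shaft 71.76230425090216
red front [ 0.4097 -0.1715]
[-0.4607  0.11   -0.187   1.2751  0.0012  1.4275]
```

View pics/w28.png

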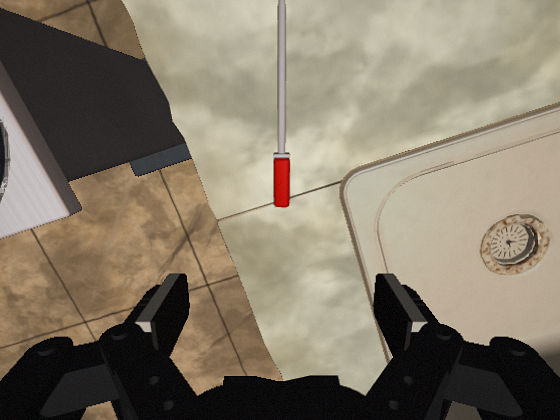

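```bash
python3 -c "
from h import *
snap('side','s29');crop('s29',205,255,265,345,6.5,'s29c');crop('w27',280,255,320,390,4.4,'w27d')"
```

```text
(no output)
```

View pics/s29c.png

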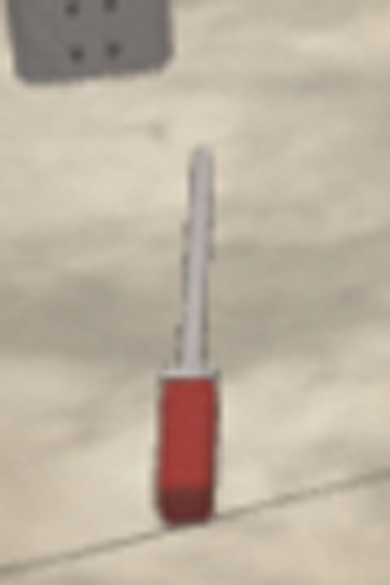

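View pics/w27d.png

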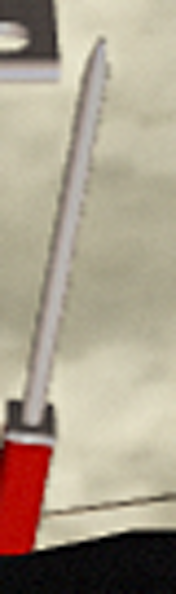

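```bash
python3 -c "
from h import *
ps=par('s29');p7=par('w27');p8=par('w28');p0=par('top0')
print('tip',tri([(ps,(236.1,277.6)),(p7,(303.2,263.4))]))
print('front top',tri([(ps,(233.9,312.5)),(p8,(281.3,152.3))]))
print('tip side+top',tri([(ps,(236.1,277.6)),(p0,(300.3,255.3))]))
t=par('w27')
for z in (.001,.009):
  a=np.array([.4117,-.1655]); q=atz(t,(303.2,263.4),z); print(z,q,np.linalg.norm(q[:2]-a), proj(ps,q))
"
```

```text
tip (array([ 0.4589, -0.0245,  0.0076]), [np.float64(0.00011382924153523216), np.float64(0.00011382924153517063)])
front top (array([ 0.4117, -0.1661,  0.0137]), [np.float64(1.1660464431763235e-05), np.float64(1.1660464431703158e-05)])
tip side+top (array([ 0.4574, -0.0276,  0.0097]), [np.float64(0.0005757399110868113), np.float64(0.0005757399110867961)])
0.001 [ 0.459  -0.0279  0.001 ] 0.14548380397846372 [236.761  280.6464]
0.009 [ 0.459  -0.0239  0.009 ] 0.14934306188043076 [236.0762 276.9437]
```

The triangulated tip height is about 8–9 mm, so the rod lies level. I'll grasp the handle.

```bash
python3 -c "
from h import *
print(delta([.4012,-.1978,0.003],down(np.radians(71.9-90))))"
```

```text
(array([ 0.0001, -0.0007,  0.217 ]), array([-0.0004, -0.0013, -0.0002]))
```

```bash
python3 -m crank '[{"x":0,"y":-0.001,"z":0.04,"ax":0,"ay":-0.001,"az":0},{"x":0,"y":-0.001,"z":0.08,"ax":0,"ay":-0.001,"az":0},{"x":0,"y":-0.001,"z":0.12,"ax":0,"ay":-0.001,"az":0},{"x":0,"y":-0.001,"z":0.16,"ax":0,"ay":-0.001,"az":0},{"x":0,"y":-0.001,"z":0.195,"ax":0,"ay":-0.001,"az":0},{"x":0,"y":-0.001,"z":0.21,"ax":0,"ay":-0.001,"az":0},{"x":0,"y":-0.001,"z":0.217,"ax":0,"ay":-0.001,"az":0},{"x":0,"y":-0.001,"z":0.217,"ax":0,"ay":-0.001,"az":0},{"x":0,"y":-0.001,"z":0.217,"ax":0,"ay":-0.001,"az":0}]' && python3 -m crank '[{"x":0,"y":0,"z":0,"ax":0,"ay":0,"az":0},{"x":0,"y":0,"z":0,"ax":0,"ay":0,"az":0},{"x":0,"y":0,"z":0,"ax":0,"ay":0,"az":0},{"x":0,"y":0,"z":0,"ax":0,"ay":0,"az":0},{"x":0,"y":0,"z":0,"ax":0,"ay":0,"az":0},{"x":0,"y":0,"z":0,"ax":0,"ay":0,"az":0},{"x":0,"y":0,"z":0,"ax":0,"ay":0,"az":0},{"x":0,"y":0,"z":0,"ax":0,"ay":0,"az":0}]' 0 60; python3 -c "
from h import *
snap('wrist','w30')"
```

```text
clock: 29.52
eef_pos: [0.4021, -0.1982, 0.0044]
eef_rot: [0.809, 0.587, 0.0, 0.001]
contact_force: [0.4, -0.2, 0.1]
finger_gap: 0.0854
clock: 30.18
eef_pos: [0.4016, -0.1987, 0.0041]
eef_rot: [0.81, 0.587, 0.0, 0.001]
contact_force: [-2.3, 1.7, 11.0]
finger_gap: 0.0161
```

View pics/w30.png

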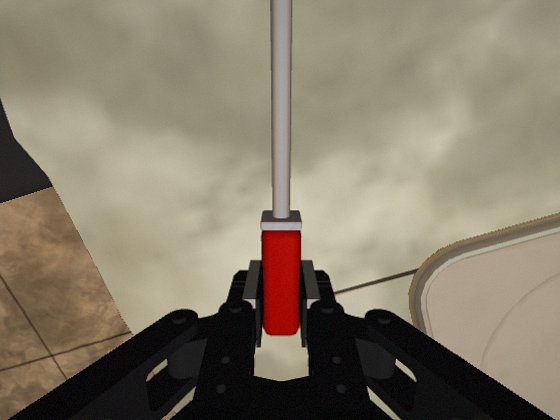

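```bash
cat >> h.py <<'E'
Y=np.radians(80.1); ux=np.array([np.sin(Y),-np.cos(Y)]); uy=np.array([np.cos(Y),np.sin(Y)])
def rod(m,z=.1371,l=.4229): return delta([*(l*ux+m*uy),z],down(Y-np.pi/2))
E
python3 -c "
from h import *
p=par('w30');s,t,r=st()
for uv in [(281,211.5),(281,335)]: print(r.inv().apply(atz(p,uv,.018)-t))"
python3 -m crank '[{"x":0,"y":0,"z":0,"ax":0,"ay":0,"az":0},{"x":0,"y":0,"z":-0.03,"ax":0,"ay":0,"az":0},{"x":0,"y":0,"z":-0.06,"ax":0,"ay":0,"az":0},{"x":0,"y":0,"z":-0.09,"ax":0,"ay":0,"az":0},{"x":0,"y":0,"z":-0.12,"ax":0,"ay":0,"az":0},{"x":0,"y":0,"z":-0.133,"ax":0,"ay":0,"az":0},{"x":0,"y":0,"z":-0.133,"ax":0,"ay":0,"az":0},{"x":0,"y":0,"z":-0.133,"ax":0,"ay":0,"az":0}]' 0 100; python3 -c "
from h import *
print(rod(-.081))"
```

```text
[ 0.0374 -0.0003 -0.0139]
[-0.0246 -0.0003 -0.0139]
clock: 30.9
eef_pos: [0.4016, -0.1987, 0.1367]
eef_rot: [0.81, 0.587, 0.0, 0.001]
contact_force: [-0.6, -0.2, -2.1]
finger_gap: 0.015
(array([ 0.0443, -0.0134, -0.0004]), array([ 0.002 ,  0.0004, -0.1435]))
```

```bash
python3 -m crank '[{"x":0.008,"y":-0.002,"z":0,"ax":0,"ay":0,"az":-0.03},{"x":0.016,"y":-0.004,"z":0,"ax":0,"ay":0,"az":-0.06},{"x":0.024,"y":-0.007,"z":0,"ax":0.001,"ay":0,"az":-0.1},{"x":0.032,"y":-0.01,"z":0,"ax":0.002,"ay":0,"az":-0.13},{"x":0.04,"y":-0.013,"z":0,"ax":0.002,"ay":0,"az":-0.1435},{"x":0.044,"y":-0.0135,"z":0,"ax":0.002,"ay":0,"az":-0.1435},{"x":0.044,"y":-0.0135,"z":0,"ax":0.002,"ay":0,"az":-0.1435},{"x":0.044,"y":-0.0135,"z":0,"ax":0.002,"ay":0,"az":-0.1435}]'; python3 -c "
from h import *
print(rod(-.081)); snap('side','s31');crop('s31',180,170,300,290,5,'s31c');snap('top','t31');crop('t31',200,190,400,310,4,'t31c');snap('wrist','w31')"
```

```text
clock: 31.57
eef_pos: [0.4024, -0.1523, 0.1367]
eef_rot: [0.765, 0.644, -0.0, -0.0]
contact_force: [0.1, -0.5, -0.9]
finger_gap: 0.0155
(array([-0.0001,  0.0004, -0.0004]), array([-0.0009,  0.0003,  0.0005]))
```

View pics/s31c.png

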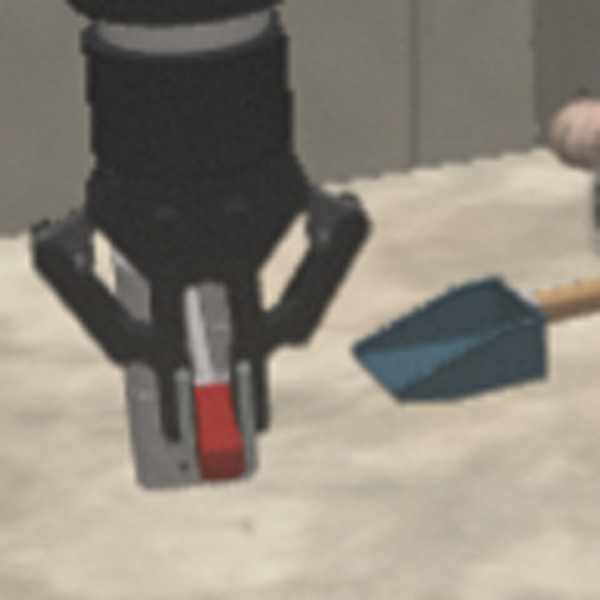

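View pics/t31c.png

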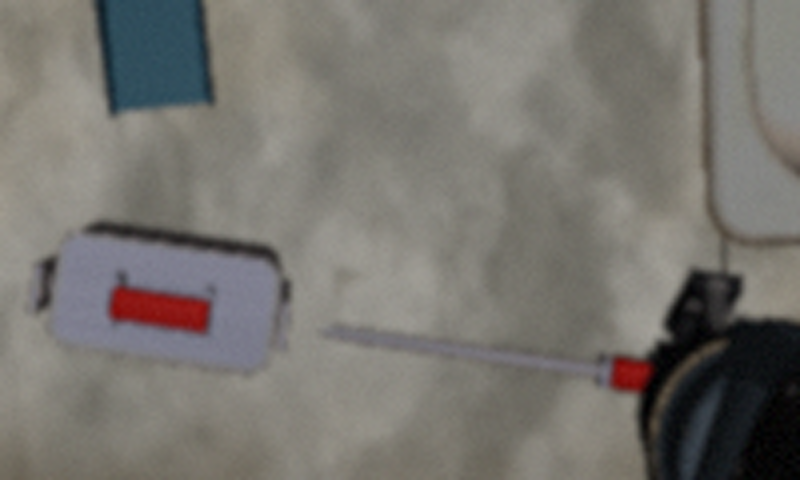

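View pics/w31.png

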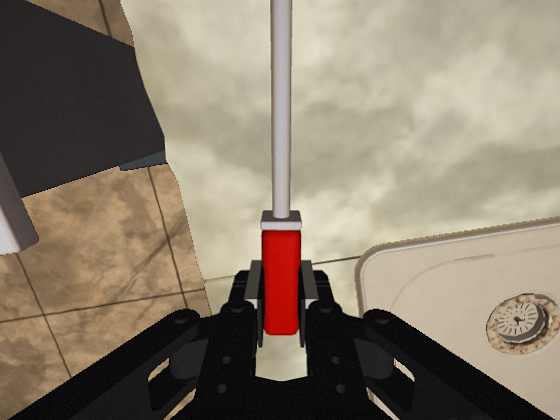

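The top view shows the rod axis lined up with the strap and loop. I'll insert gradually.

```bash
python3 -m crank '[{"x":0.006,"y":0.0004,"z":-0.0004,"ax":-0.0009,"ay":0,"az":0},{"x":0.012,"y":0.0004,"z":-0.0004,"ax":-0.0009,"ay":0,"az":0},{"x":0.018,"y":0.0004,"z":-0.0004,"ax":-0.0009,"ay":0,"az":0},{"x":0.024,"y":0.0004,"z":-0.0004,"ax":-0.0009,"ay":0,"az":0},{"x":0.03,"y":0.0004,"z":-0.0004,"ax":-0.0009,"ay":0,"az":0},{"x":0.03,"y":0.0004,"z":-0.0004,"ax":-0.0009,"ay":0,"az":0}]'; python3 -c "
from h import *
print(rod(-.051)); snap('top','t32');crop('t32',200,190,400,310,4,'t32c');snap('wrist','w32')"
```

```text
clock: 32.22
eef_pos: [0.4079, -0.1219, 0.137]
eef_rot: [0.765, 0.644, 0.0, -0.0]
contact_force: [0.3, 0.1, -1.4]
finger_gap: 0.015
(array([-0.001 ,  0.0001, -0.0001]), array([-0.0001, -0.0002,  0.0012]))
```

View pics/t32c.png

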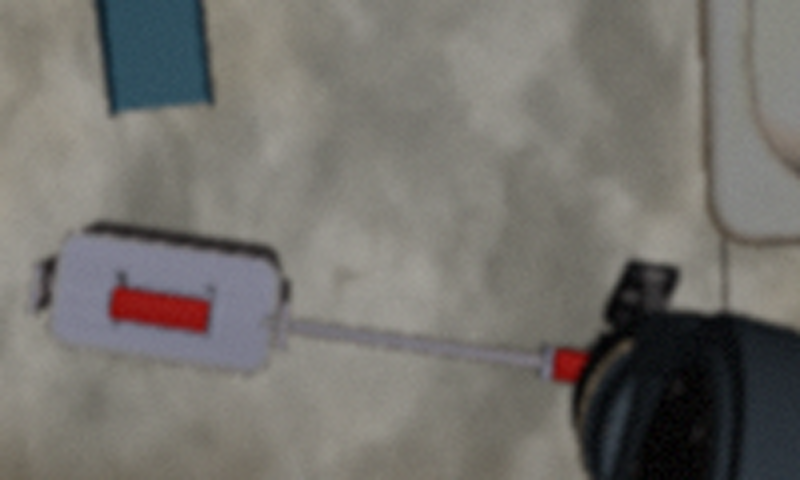

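The tip is through the first strap with no force. Next I'll go through the loop.

```bash
python3 -m crank '[{"x":0.006,"y":0,"z":0,"ax":0,"ay":0,"az":0.001},{"x":0.012,"y":0,"z":0,"ax":0,"ay":0,"az":0.001},{"x":0.018,"y":0,"z":0,"ax":0,"ay":0,"az":0.001},{"x":0.024,"y":0,"z":0,"ax":0,"ay":0,"az":0.001},{"x":0.03,"y":0,"z":0,"ax":0,"ay":0,"az":0.001},{"x":0.036,"y":0,"z":0,"ax":0,"ay":0,"az":0.001},{"x":0.04,"y":0,"z":0,"ax":0,"ay":0,"az":0.001},{"x":0.04,"y":0,"z":0,"ax":0,"ay":0,"az":0.001}]'; python3 -c "
from h import *
print(rod(-.011)); snap('top','t33');crop('t33',200,190,400,310,4,'t33c');snap('wrist','w33')"
```

```text
clock: 32.98
eef_pos: [0.4147, -0.0829, 0.137]
eef_rot: [0.765, 0.643, -0.0, -0.0]
contact_force: [-0.1, 0.1, -0.9]
finger_gap: 0.015
(array([-0.0007,  0.0001, -0.0001]), array([-0.0003, -0.    , -0.    ]))
```

View pics/w33.png

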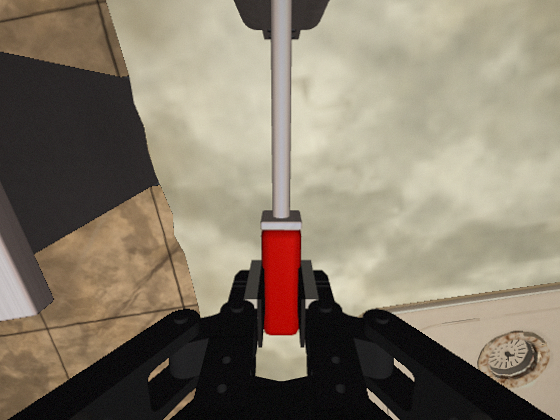

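View pics/t33c.png

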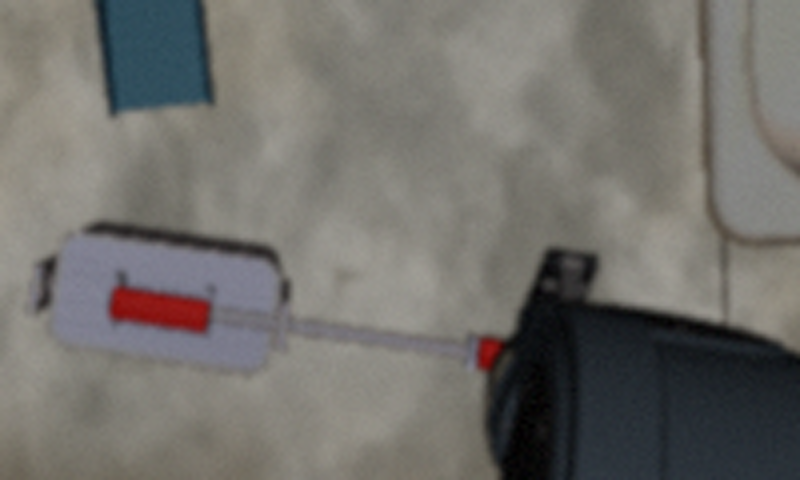

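```bash
python3 -m crank '[{"x":0.007,"y":0,"z":0,"ax":0,"ay":0,"az":0},{"x":0.014,"y":0,"z":0,"ax":0,"ay":0,"az":0},{"x":0.021,"y":0,"z":0,"ax":0,"ay":0,"az":0},{"x":0.028,"y":0,"z":0,"ax":0,"ay":0,"az":0},{"x":0.035,"y":0,"z":0,"ax":0,"ay":0,"az":0},{"x":0.042,"y":0,"z":0,"ax":0,"ay":0,"az":0},{"x":0.049,"y":0,"z":0,"ax":0,"ay":0,"az":0},{"x":0.056,"y":0,"z":0,"ax":0,"ay":0,"az":0},{"x":0.056,"y":0,"z":0,"ax":0,"ay":0,"az":0}]'; python3 -c "
from h import *
print(rod(.045)); snap('top','t34');crop('t34',200,190,400,310,4,'t34c');snap('wrist','w34')"
```

```text
clock: 33.83
eef_pos: [0.4245, -0.0273, 0.137]
eef_rot: [0.765, 0.643, -0.0, -0.0]
contact_force: [0.4, -1.3, -1.3]
finger_gap: 0.0151
(array([-0.0011,  0.    , -0.0001]), array([-0.0002, -0.0001,  0.0001]))
```

View pics/w34.png

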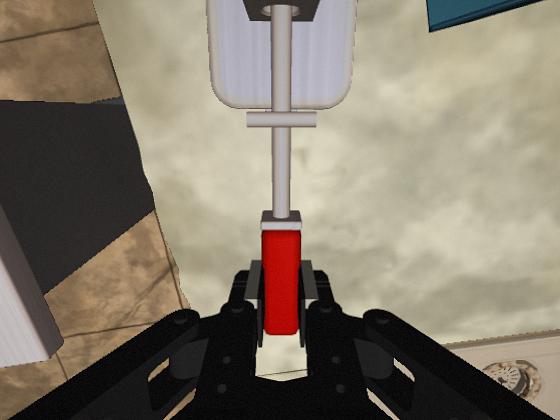

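View pics/t34c.png

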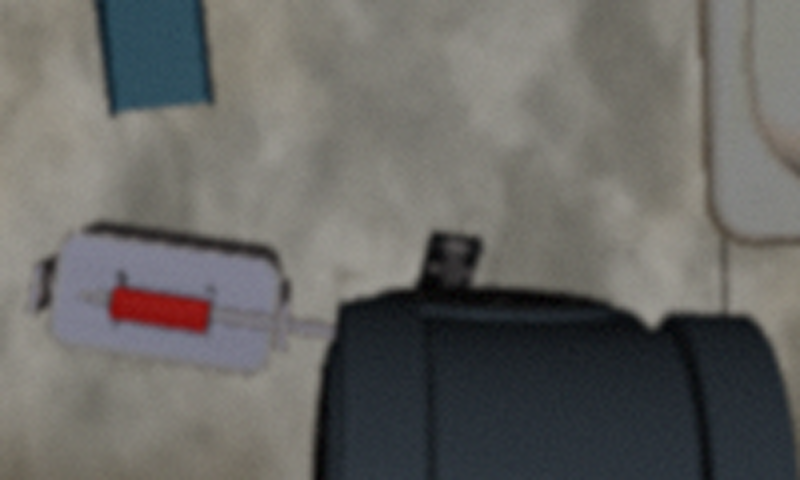

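```bash
python3 -m crank '[{"x":0.005,"y":0,"z":0,"ax":0,"ay":0,"az":0},{"x":0.01,"y":0,"z":0,"ax":0,"ay":0,"az":0},{"x":0.015,"y":0,"z":0,"ax":0,"ay":0,"az":0},{"x":0.02,"y":0,"z":0,"ax":0,"ay":0,"az":0},{"x":0.025,"y":0,"z":0,"ax":0,"ay":0,"az":0},{"x":0.03,"y":0,"z":0,"ax":0,"ay":0,"az":0},{"x":0.03,"y":0,"z":0,"ax":0,"ay":0,"az":0}]'; python3 -c "
from h import *
print(rod(.082)); snap('wrist','w35')"
```

```text
clock: 34.52
eef_pos: [0.4297, 0.0019, 0.137]
eef_rot: [0.766, 0.643, -0.0, -0.0]
contact_force: [0.8, 0.0, -1.5]
finger_gap: 0.0149
(array([ 0.0062, -0.    , -0.0001]), array([-0.0001, -0.0001, -0.0001]))
```

View pics/w35.png

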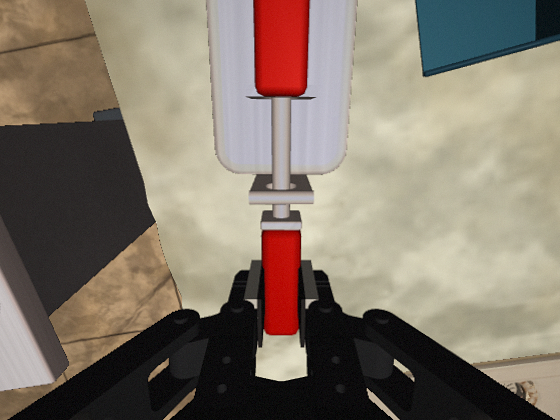

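Nearly home with no resistance. I'll creep forward until the handle face meets the strap.

```bash
python3 -m crank '[{"x":0.002,"y":0,"z":0,"ax":0,"ay":0,"az":0},{"x":0.004,"y":0,"z":0,"ax":0,"ay":0,"az":0},{"x":0.005,"y":0,"z":0,"ax":0,"ay":0,"az":0},{"x":0.005,"y":0,"z":0,"ax":0,"ay":0,"az":0}]'; python3 -m crank '[{"x":0.001,"y":0,"z":0,"ax":0,"ay":0,"az":0},{"x":0.001,"y":0,"z":0,"ax":0,"ay":0,"az":0}]';python3 -c "
from h import *
print(rod(.082)); snap('wrist','w36');crop('w36',230,150,330,260,5,'w36c')"
```

```text
clock: 34.9
eef_pos: [0.4304, 0.0061, 0.137]
eef_rot: [0.766, 0.643, -0.0, -0.0]
contact_force: [-0.1, 0.0, -0.7]
finger_gap: 0.0152
clock: 35.07
eef_pos: [0.4305, 0.007, 0.137]
eef_rot: [0.766, 0.643, -0.0, -0.0]
contact_force: [0.1, 1.0, -1.2]
finger_gap: 0.0154
(array([ 0.0011, -0.    , -0.0001]), array([-0.0002,  0.0001, -0.001 ]))
```

View pics/w36c.png

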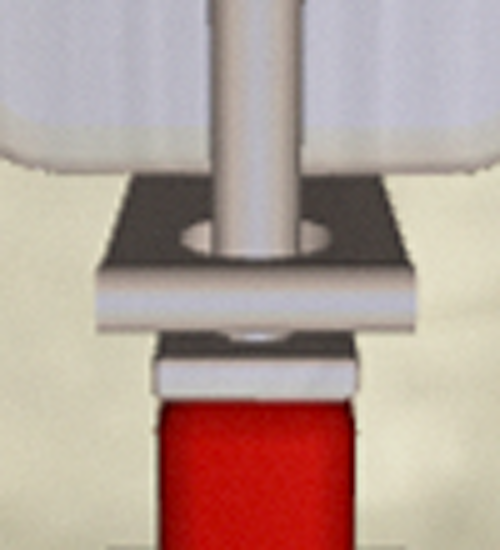

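```bash
python3 -m crank '[{"x":0.001,"y":0,"z":0,"ax":0,"ay":0,"az":0},{"x":0.002,"y":0,"z":0,"ax":0,"ay":0,"az":0},{"x":0.002,"y":0,"z":0,"ax":0,"ay":0,"az":0}]'; python3 -m crank '[{"x":0.001,"y":0,"z":0,"ax":0,"ay":0,"az":0},{"x":0.001,"y":0,"z":0,"ax":0,"ay":0,"az":0}]'
```

```text
clock: 35.37
eef_pos: [0.4309, 0.0091, 0.137]
eef_rot: [0.766, 0.643, -0.0, -0.0]
contact_force: [0.2, 0.1, -0.5]
finger_gap: 0.0155
clock: 35.53
eef_pos: [0.4311, 0.01, 0.137]
eef_rot: [0.766, 0.643, -0.0, -0.0]
contact_force: [0.6, -0.5, -1.3]
finger_gap: 0.0156
```

```bash
python3 -m crank '[{"x":0.001,"y":0,"z":0,"ax":0,"ay":0,"az":0},{"x":0.001,"y":0,"z":0,"ax":0,"ay":0,"az":0}]'; python3 -m crank '[{"x":0.001,"y":0,"z":0,"ax":0,"ay":0,"az":0},{"x":0.001,"y":0,"z":0,"ax":0,"ay":0,"az":0}]';python3 -c "
from h import *
snap('wrist','w37');crop('w37',230,150,330,260,5,'w37c')"
```

```text
clock: 35.7
eef_pos: [0.4312, 0.011, 0.137]
eef_rot: [0.766, 0.643, -0.0, -0.0]
contact_force: [0.3, -0.3, -0.9]
finger_gap: 0.015
clock: 35.87
eef_pos: [0.4313, 0.0115, 0.137]
eef_rot: [0.766, 0.643, -0.001, 0.0]
contact_force: [-0.2, -4.4, 0.1]
finger_gap: 0.0153
```

View pics/w37c.png

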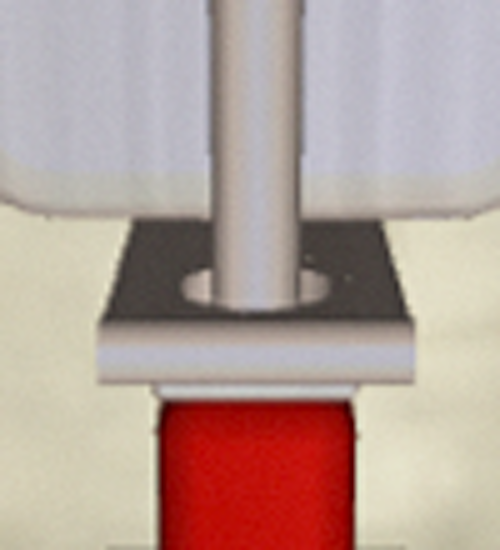

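Contact: 4.4 N, with the face against the strap. I'll lower the rod slightly onto the holes' lower edges, then let go.

```bash
python3 -m crank '[{"x":0.0003,"y":0,"z":0.001,"ax":0,"ay":0,"az":0},{"x":0.0003,"y":0,"z":0.002,"ax":0,"ay":0,"az":0},{"x":0.0003,"y":0,"z":0.0025,"ax":0,"ay":0,"az":0},{"x":0.0003,"y":0,"z":0.0025,"ax":0,"ay":0,"az":0}]'; python3 -m crank '[{"x":0,"y":0,"z":0,"ax":0,"ay":0,"az":0},{"x":0,"y":0,"z":0,"ax":0,"ay":0,"az":0},{"x":0,"y":0,"z":0,"ax":0,"ay":0,"az":0},{"x":0,"y":0,"z":0,"ax":0,"ay":0,"az":0},{"x":0,"y":0,"z":0,"ax":0,"ay":0,"az":0}]' 0.8 20;python3 -c "
from h import *
snap('wrist','w38');crop('w38',200,120,360,280,3.5,'w38c')"
```

```text
clock: 36.25
eef_pos: [0.4315, 0.0115, 0.1346]
eef_rot: [0.766, 0.643, -0.001, 0.001]
contact_force: [-2.1, -7.7, 3.0]
finger_gap: 0.0148
clock: 36.67
eef_pos: [0.4315, 0.0123, 0.1345]
eef_rot: [0.766, 0.643, -0.0, -0.0]
contact_force: [-0.4, -0.2, 0.6]
finger_gap: 0.0684
```

View pics/w38c.png

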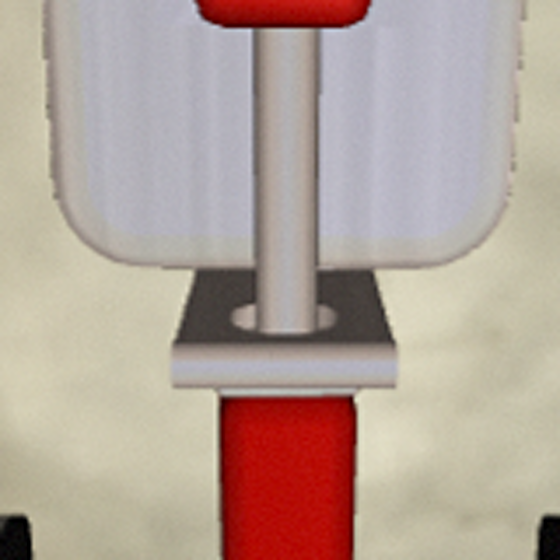

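```bash
python3 -m crank '[{"x":0,"y":0,"z":-0.02,"ax":0,"ay":0,"az":0},{"x":0,"y":0,"z":-0.05,"ax":0,"ay":0,"az":0},{"x":0,"y":0,"z":-0.09,"ax":0,"ay":0,"az":0},{"x":-0.03,"y":0,"z":-0.13,"ax":0,"ay":0,"az":0},{"x":-0.07,"y":0,"z":-0.15,"ax":0,"ay":0,"az":0},{"x":-0.11,"y":0,"z":-0.15,"ax":0,"ay":0,"az":0},{"x":-0.15,"y":0,"z":-0.15,"ax":0,"ay":0,"az":0},{"x":-0.15,"y":0,"z":-0.15,"ax":0,"ay":0,"az":0}]' 1;python3 -c "
from h import *
snap('wrist','w39');snap('side','s39');crop('s39',150,130,300,280,4,'s39c');snap('top','t39');crop('t39',190,170,350,300,5,'t39c')"
```

```text
clock: 37.38
eef_pos: [0.4047, -0.1403, 0.2851]
eef_rot: [0.767, 0.642, -0.0, 0.001]
contact_force: [-0.1, 0.9, 0.0]
finger_gap: 0.0855
```

View pics/t39c.png

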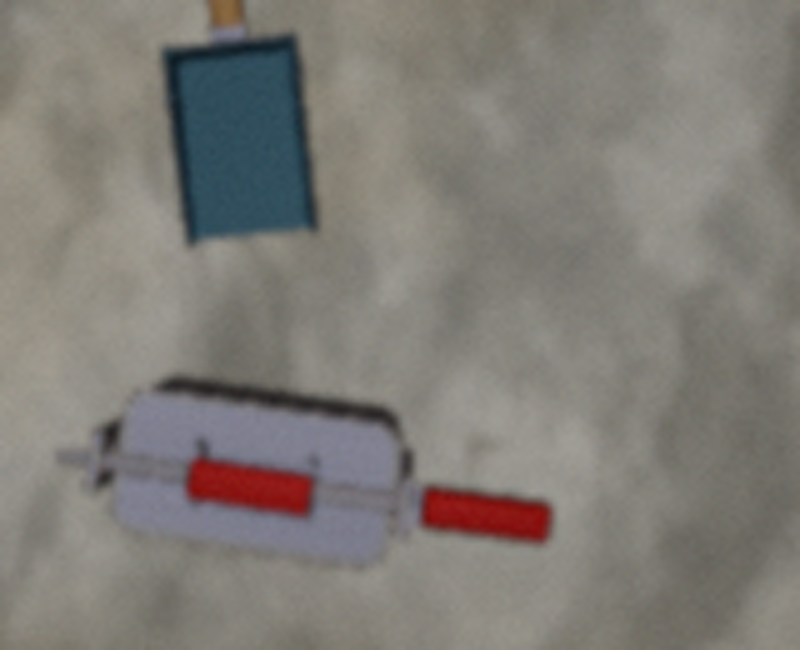

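View pics/s39.png

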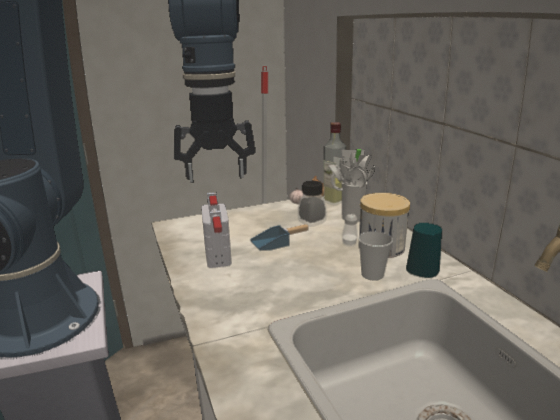

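View pics/w39.png

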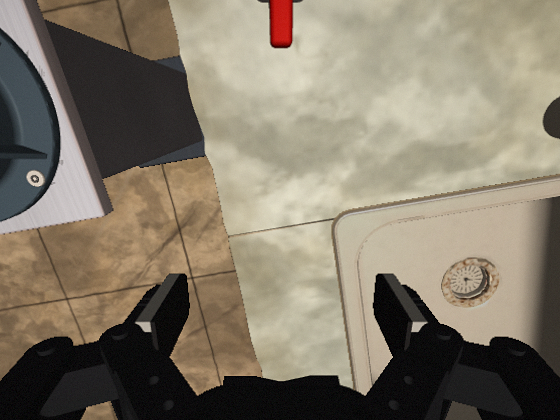

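View pics/s39c.png

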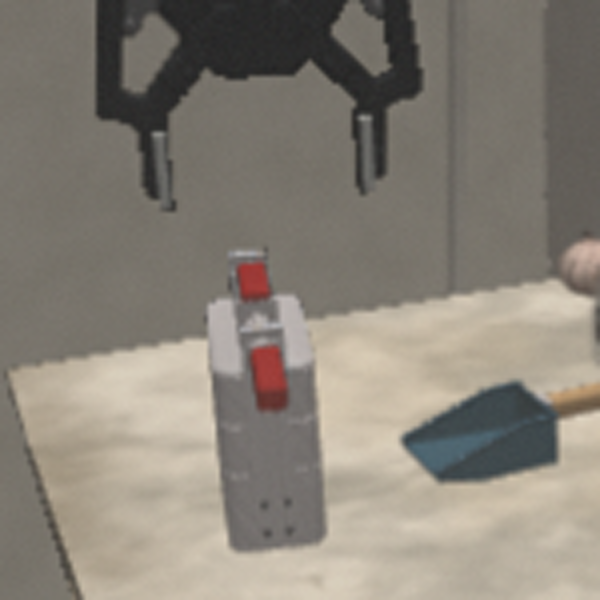

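Everything looks in place and the tip stands about 15 mm out. One closer look at the handle face before I hand in.

```bash
python3 -m crank '[{"x":0.04,"y":0,"z":0,"ax":0,"ay":0,"az":0},{"x":0.08,"y":0,"z":0,"ax":0,"ay":0,"az":0},{"x":0.12,"y":0,"z":0,"ax":0,"ay":0,"az":0},{"x":0.16,"y":0,"z":0,"ax":0,"ay":0,"az":0},{"x":0.2,"y":0,"z":0,"ax":0,"ay":0,"az":0},{"x":0.2,"y":0,"z":0,"ax":0,"ay":0,"az":0},{"x":0.2,"y":0,"z":0,"ax":0,"ay":0,"az":0}]';python3 -c "
from h import *
snap('wrist','w40');crop('w40',200,30,360,300,2.2,'w40c')
p=par('w40')"
```

```text
clock: 38.12
eef_pos: [0.4397, 0.0647, 0.2841]
eef_rot: [0.764, 0.645, -0.0, -0.0]
contact_force: [0.3, 0.7, 0.4]
finger_gap: 0.0853
```

View pics/w40c.png

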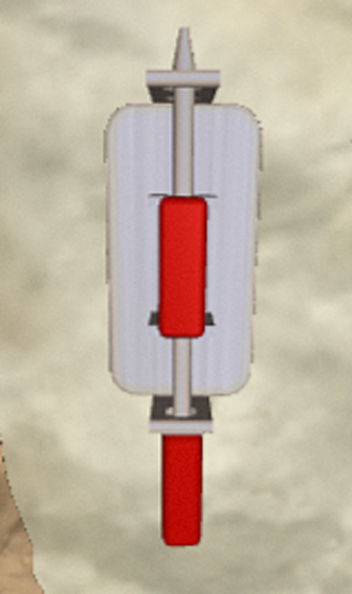

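The handle face sits against the strap. The rod runs through both straps and the loop, and the tip stands out beyond. Handing in.

```bash
python3 -c "
from h import *
print(arm.hand_in())"
```

```text
the job is handed in; nothing more can be done
None
```

The lunch carrier is packed and locked, and the job was handed in about 38 s into the 192 s allowed; handing in gives no verdict.

- **Walnuts:** All five were counted in the tray, and none were on the worktop. The empty scoop is back upright where it stood.
- **Stack:** The biscuit tier, the sweets tier and the lid each touched down within about 1 mm of the computed seated height. The pictures show them square between the straps.
- **Rod:** It went through the first strap, both loop plates and the far strap with no noticeable force. The handle face met the strap at about 4 N, then the rod was lowered about 2.5 mm and released. The last pictures show the face against the strap and the tip about 15 mm out of the far strap (16 mm expected).
- **Bystanders:** I kept clear of the glass, salt shaker and jar. They look unmoved in the last side picture, but I did not measure their positions again.

The wrist camera read widths 1–4% small at close range. Side-camera heights also came out about 4 mm low at the rod, so I relied mainly on positions compared within the same picture. I saw no sign that anything was knocked aside during the run.

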